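Kit the baking tray to its drawn layout

ROBOT

A 7-joint arm with a two-finger parallel gripper is mounted at the origin on the work surface. World frame = base frame: x ahead of the robot, y to its left, z up, the work surface at z = 0. Lengths are in mm, angles in rad, forces in N, time in s.
With the tool pointing down it reaches from about 425 to 825 mm from the base axis. Payload 3.6 kg.
Tool frame: the origin (TCP) lies at the very end of the fingers, on their centre line; the grasp point (between the pads) lies 19 mm behind it (pinch_z is the distance from the TCP to the grasp point, in mm); x points along the fingers, z is the direction in which the jaws open and shut, and the axes are right-handed (so a half turn about x gives the same grasp; the last joint's range is limited). The gripper opens to 93 mm and grips with 3 to 60 N. Pads are 15 mm wide; open, the fingers measure 128 mm over their backs; the gripper's body (75 mm by 188 mm) begins 65 mm behind the grasp point.
Start: joints at [1.312, 0.615, -0.013, 1.423, 0.008, 1.103, -0.04], TCP at [149.339, -632.582, 218.64] pointing down, gripper open.
Joint ranges: [-3.12, 3.12], [-0.3, 2.06], [-1.34, 1.32], [0.26, 2.42], [-1.36, 4.5], [0.01, 1.98], [-2.84, 2.84]. Speed limits (rad/s): [2.79, 2.79, 3.14, 3.14, 3.14, 3.14, 3.14].

INTERFACE

Orientations are given as [roll, pitch, yaw] about the fixed x, y, z axes, in that order (R = Rz(yaw) Ry(pitch) Rx(roll)).
In Python, from rig import get_state, get_image, sign_off, pinch_z gives the robot as it stands.
- The arm moves only by the tool carry_out, never from a script. Its argument "increments" is a list of rows, each an object with "offset": the shift along the tool's x, y, z in mm, a list of three; "spin": the turn about the tool's x in rad; "gripper": the gripper's target within -1 to 1 (fully open at 1, half-way at 0, shut at -1). A call has exactly 5 rows; each row shifts and turns the commanded pose from where the row before left it, along the tool's axes as they then stand; what a row does not reach is not made up. A row lasts 1/8 s, in which the tool goes at most 62.5 mm and 10.7 degrees, less where a joint would pass 70% of its speed; a pose out of reach is approached as far as the arm can. A call is refused whole if a number of a shift passes 62.5 or a number of a turn 0.188, either way. A call with a gripper value outside its range is refused whole. The fingers move at their own pace and stop on an object; "force" is the grip in N (left out, the last holds). Time passes only in rows, so rows that do not move let the fingers close, or fill a call up. It gives the time, the measured TCP pose, the force and the opening at its end, in the units of the state.
- get_state(): the state, without advancing time (a new reading comes with each control period).
- get_image(name): name is "side" or "top"; returns a dict with "color" (480x640x3 uint8, red, green, blue), "camera_matrix" (3x3 intrinsics, pixels), "k1" (the pictures are not rectified: a ray, as slopes to the right and down, at radius r is drawn at 1 + k1 r^2 times it, then the intrinsics apply), "R" (3x3) and "t" (3): a world point X has camera coordinates R X + t. Camera axes: x right, y down, z forward; pixel columns grow to the right and rows downward; lengths in mm; the calibration is good to about 2 mm. A picture is of the moment at which its call begins. There is no depth.
- sign_off(): hands the job in, once; it reports no verdict.
The state is a dict: "time": time; "q": joint angles; "qvel": joint speeds; "joint_efforts": joint torques, N m; "ee_pos": TCP position; "orientation": TCP orientation; "ft_force": force on the tool from outside, world axes, zero at the start; "torque": the same for the moment, N m; "grip_width": finger opening in mm.
Only numpy, scipy, OpenCV 4.12 (cv2) and the standard library are available. Lean on these libraries where they do the work, as an engineer would, in place of code of your own. Each camera call takes 0.05 s, during which the arm holds its last target.

TASK

Lay out the white tray to match the outlines drawn on it. Take the nest in the pie plate apart from the top down: lift the wooden tamper out first, while the metal mould still stands in the plate, and stand it upright in the small circle; then stand the mould, mouth up, in the large circle, and lay the cookie press flat in its own outline, pointing the way the outline shows. Leave the pie plate, the stack of discs and the muffin case where they are.

Things in the scene. Friction and masses are not known exactly. Their poses are not given: they have to be found in the camera images.
- tray: fixed white tray, 280 (its x) x 300 (its y) mm; floor 4 mm thick, all round a rim 5 mm thick whose top is 11 mm above the origin plane. Origin: centre of its underside. Dark outlines are drawn on its floor. The tray and the rubber mat may change sides (left/right)
- mat: fixed black rubber mat 340 (its x) x 300 (its y) x 4 mm, on which the pie plate and the press start. Origin: centre of its underside
- mark_small: drawn small circle, 42 mm across, for the tamper. Origin: its centre on the tray floor surface. The two circles lie 140 mm apart near the robot-side edge of the tray and may be swapped
- mark_large: drawn large circle, 68 mm across, for the mould. Origin: its centre on the tray floor surface
- mark_press: drawn outline of the press with about 6 mm to spare all round. Origin: where the press's own origin belongs, on the tray floor surface; x points towards the drawn nose, y towards the side of the drawn pistol grip. The grip side faces away from the circles
- mark_nose (a point): point on the tray floor where the centre of the press's nose belongs: 78 mm along +x of the press outline
- mark_grip_end (a point): point on the tray floor where the tip of the press's pistol grip belongs: x -95, y +88 mm in the outline's frame
- press: loose steel cookie press lying flat, 0.27-0.49 kg. Barrel 46 mm diameter along its x, axis 26 mm above the underside, bare from x -60 to +60 mm; end collars 50 mm wide, 52 high. Pistol grip and thin trigger stick out to +y at the tail (x below -45 mm). Origin: underside below mid-barrel; x to the nose, z up; centre of mass near x -4, y +2 mm. At the start the grip side faces away from the pie plate
- press_nose (a point): underside level below the centre of the press's nose face (x +78 mm in the press's frame)
- press_grip_end (a point): underside level below the tip of the press's pistol grip, a 17 mm bar from the tail to x -95, y +88 mm in the press's frame
- pie_plate: loose white enamel pie plate, 152 mm across the rim, 20 mm high, flat floor 3 mm thick and about 100 mm across, sloping sides; stands on the mat. Origin: centre of its underside. To be left in place
- mould: loose round aluminium pudding mould, open at the top, 52 mm high, 54 mm diameter at the foot and 60 mm over the upper three quarters, wall 2.5 mm, floor 3 mm, 0.06 to 0.13 kg; stands in the pie plate. Origin: centre of its underside, z up to the mouth
- tamper: loose wooden tamper 95 mm tall: round foot 30 mm diameter and 10 mm high, above it a straight round handle 20 mm diameter from 16 to 88 mm, 0.035 to 0.07 kg; stands foot down inside the mould and rises about 46 mm above its rim. Origin: centre of its underside, z up
- discs: bystander beyond the tray and mat: stack of four coloured plastic discs, 44 mm across, a little fanned out, 20 mm high in all. Origin: centre of its underside
- muffin_case: bystander beyond the tray and mat: teal muffin case, 68 mm across the top, 32 mm high. Origin: centre of its underside
Mind the look-alikes: they are no part of the job. Of the things that look like the tamper, the smaller one is meant.

How it is judged:
By the outcome, as a careful person would: the job done as asked, in the order asked, and still so for the second after the job is handed in, with the robot touching nothing.
It also fails if it takes over 70 s, if anything falls off the work surface, if the arm or the gripper's body presses on something with over 40 N, if the wrist force passes 120 N, or if a joint passes its speed limit or range.

## Working session

There is one attempt and no reset: what is moved stays moved. The work goes in short steps, Python scripts to look and compute and a tool call to move; the robot and the scene stay as the last step left them, time stands still between calls to the robot, and variables do not carry over. Pictures are saved under pics/ and viewed, and the job is handed in when it is done.

Besides the shell and the picture viewer there is one more tool, called after "Request:" as name(argument=value, ...) on one line, values as JSON. carry_out: Moves the arm, as the interface text tells. Its arguments: {"type":"object","properties":{"increments":{"type":"array","items":{"type":"object","properties":{"offset":{"type":"array","items":{"type":"number"}},"spin":{"type":"number"},"gripper":{"type":"number"}}}},"force":{"type":"number"}},"required":["increments"]}

```bash
mkdir -p pics; ls
python3 - <<'E'
from rig import *
import cv2
print(get_state(),pinch_z)
for n in("side","top"):
    d=get_image(n); cv2.imwrite(f"pics/{n}0.png",d["color"][:,:,::-1]); print(n,d["camera_matrix"],d["k1"],d["R"],d["t"])
E
```

```text
pics
{'time': 0.0, 'q': array([ 1.31251125,  0.61589275, -0.01259062,  1.42487012,  0.00810682,
        1.10339883, -0.04042439]), 'qvel': array([ 0.00043821, -0.00150913,  0.0022228 , -0.00185573, -0.0027327 ,
       -0.00043095, -0.00164721]), 'joint_efforts': array([-6.19716720e-04, -4.58937192e+01,  2.09012241e-01, -1.65741259e+01,
       -6.10438501e-02,  2.04915355e-02,  2.27111623e-04]), 'ee_pos': array([ 149.12869812, -631.85888066,  217.50796632]), 'orientation': array([-3.11913065,  1.56827768,  1.82506737]), 'ft_force': array([ 0.26791131,  0.95254922, -0.51648116]), 'torque': array([-0.04611619,  0.07062448,  0.03101778]), 'grip_width': 92.93822654941978} 18.8
side [[608.94668493   0.         318.41750354]
 [  0.         608.94668493 234.93267528]
 [  0.           0.           1.        ]] -0.033644552864076444 [[ 0.96279474 -0.26974995 -0.01616305]
 [-0.20396259 -0.68614533 -0.69828637]
 [ 0.17727251  0.6756031  -0.71563601]] [-524.33436301  126.12076285 1098.53815508]
top [[458.6583404    0.         327.23758686]
 [  0.         458.6583404  233.45428356]
 [  0.           0.           1.        ]] -0.04840617777813681 [[ 0.00682356 -0.99956097  0.02883231]
 [-0.9859882  -0.01153117 -0.16641605]
 [ 0.16667546 -0.02729277 -0.98563401]] [-22.69166771 537.62400161 949.47293704]
```

View pics/side0.png

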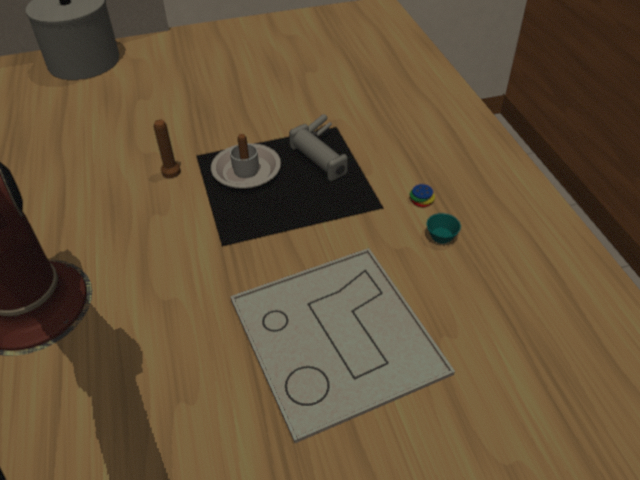

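View pics/top0.png

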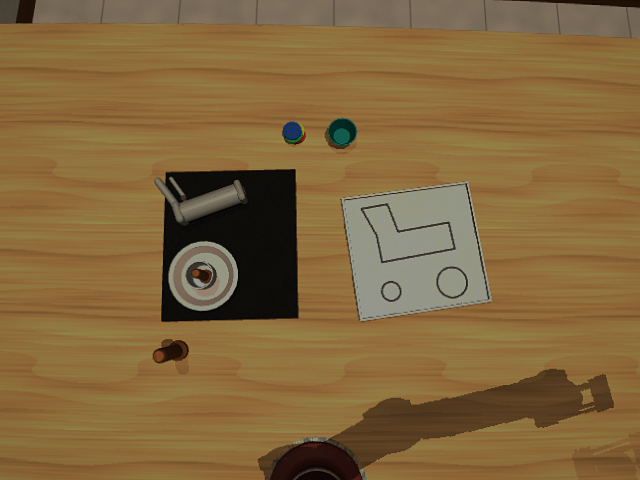

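The two pictures show the mat on the left: top-view plate at about (203,276), press from (180,210) to (242,192). The tray is on the right: small circle (391,291), large circle (452,282), press outline pointing right at (453,236). The large look-alike tamper is at (172,351). The discs are at (293,132) and the muffin case at (342,132).

```bash
cat > h.py <<'E'
import numpy as np, cv2
from rig import *
def load(n,save=None):
    d=get_image(n)
    if save: cv2.imwrite(save,d["color"][:,:,::-1])
    return d
def rays(d,px):
    K=d["camera_matrix"];px=np.atleast_2d(np.array(px,float))
    s=np.c_[(px[:,0]-K[0,2])/K[0,0],(px[:,1]-K[1,2])/K[1,1]]
    u=s.copy()
    for _ in range(20): u=s/(1+d["k1"]*(u**2).sum(1,keepdims=True))
    R=d["R"];c=-R.T@d["t"]
    return c,np.c_[u,np.ones(len(u))]@R
def plane(d,px,z):
    c,r=rays(d,px); return c+r*((z-c[2])/r[:,2])[:,None]
def proj(d,X):
    X=np.atleast_2d(np.array(X,float));p=X@d["R"].T+d["t"];u=p[:,:2]/p[:,2:]
    u=u*(1+d["k1"]*(u**2).sum(1,keepdims=True));K=d["camera_matrix"]
    return np.c_[u[:,0]*K[0,0]+K[0,2],u[:,1]*K[1,1]+K[1,2]]
def crop(d,x0,y0,x1,y1,f,name):
    cv2.imwrite(name,cv2.resize(d["color"][y0:y1,x0:x1,::-1],None,fx=f,fy=f,interpolation=cv2.INTER_CUBIC))
E
python3 - <<'E'
from h import *
T=load("top");S=load("side")
crop(T,150,160,300,330,3.5,"pics/tm.png")
crop(T,335,175,500,325,4.5,"pics/tt.png")
crop(S,190,100,390,250,4,"pics/sm.png")
for n,d,tr in(("top",T,(335,175,500,325)),("side",S,(225,245,460,440))):
    x0,y0,x1,y1=tr
    g=cv2.cvtColor(d["color"],cv2.COLOR_RGB2GRAY)[y0:y1,x0:x1]
    bh=cv2.morphologyEx(g,cv2.MORPH_BLACKHAT,np.ones((9,9)))
    m=(bh>35).astype(np.uint8)*255
    cs,h=cv2.findContours(m,cv2.RETR_CCOMP,cv2.CHAIN_APPROX_NONE)
    for i,c in enumerate(cs):
        if h[0][i][3]>=0 and cv2.contourArea(c)>100:
            p=c[:,0]+[x0,y0]; w=plane(d,p,4)[:,:2].astype(np.float32)
            a=cv2.contourArea(w)
            (e,ax,an)=cv2.fitEllipse(w)
            ap=cv2.approxPolyDP(c,3,True)[:,0]+[x0,y0]
            print(n,a,np.round(e,1),np.round(ax,1),len(ap)); 
            if len(ap)<9: print(np.round(plane(d,ap,4)[:,:2],1).tolist(),ap.tolist())
E
```

```text
top 1188.2088796116877 [ 416.7 -161.6] [38.9 39.4] 4
[[436.5, -157.6], [418.9, -182.0], [396.7, -165.9], [414.2, -141.6]] [[389, 282], [400, 290], [393, 300], [382, 292]]
top 3300.582357837353 [ 437.3 -299.2] [64.5 65.4] 8
[[468.9, -289.8], [469.0, -310.5], [448.9, -330.3], [424.2, -329.3], [406.2, -310.4], [408.3, -283.2], [426.1, -267.9], [450.7, -268.7]] [[447, 268], [456, 268], [465, 277], [465, 288], [457, 296], [445, 295], [438, 287], [438, 276]]
top 13253.475369114894 [ 546.2 -196.1] [120.6 203.1] 7
[[602.5, -100.3], [612.6, -153.4], [550.0, -179.9], [572.4, -293.6], [516.9, -305.4], [483.5, -144.7], [544.9, -131.8]] [[363, 209], [386, 205], [398, 232], [447, 223], [453, 247], [383, 261], [377, 234]]
side 3341.05572728673 [ 441.1 -300.5] [65.1 65.5] 8
[[429.8, -268.7], [454.7, -270.1], [468.4, -281.9], [474.1, -302.8], [462.6, -325.5], [440.8, -333.7], [415.0, -320.9], [409.6, -289.7]] [[295, 370], [310, 367], [320, 371], [327, 381], [324, 395], [312, 403], [294, 400], [286, 384]]
side 1224.3341818097979 [ 420.2 -162.3] [38.6 40.6] 5
[[421.7, -141.4], [440.2, -162.8], [419.4, -183.2], [400.5, -164.5], [405.8, -148.2]] [[273, 311], [286, 318], [277, 330], [264, 324], [265, 316]]
side 13520.444147474598 [ 549.4 -199.3] [120.9 204.4] 7
[[605.5, -98.4], [617.2, -154.2], [553.8, -180.2], [577.0, -295.9], [518.5, -306.2], [488.5, -144.8], [548.5, -131.5]] [[364, 271], [380, 292], [351, 311], [386, 362], [354, 376], [310, 304], [340, 291]]
```

View pics/tm.png

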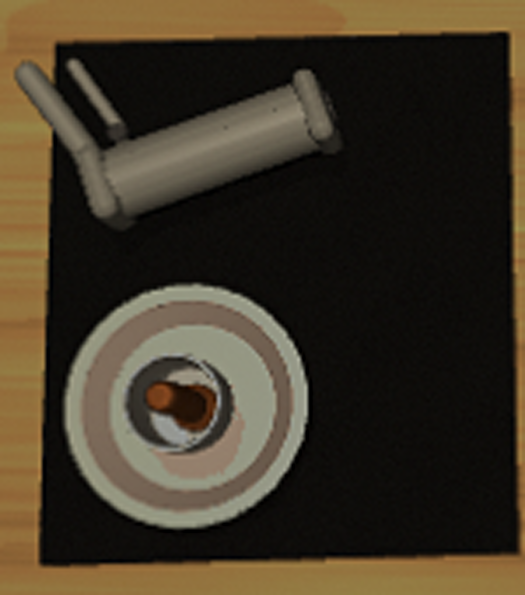

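View pics/tt.png

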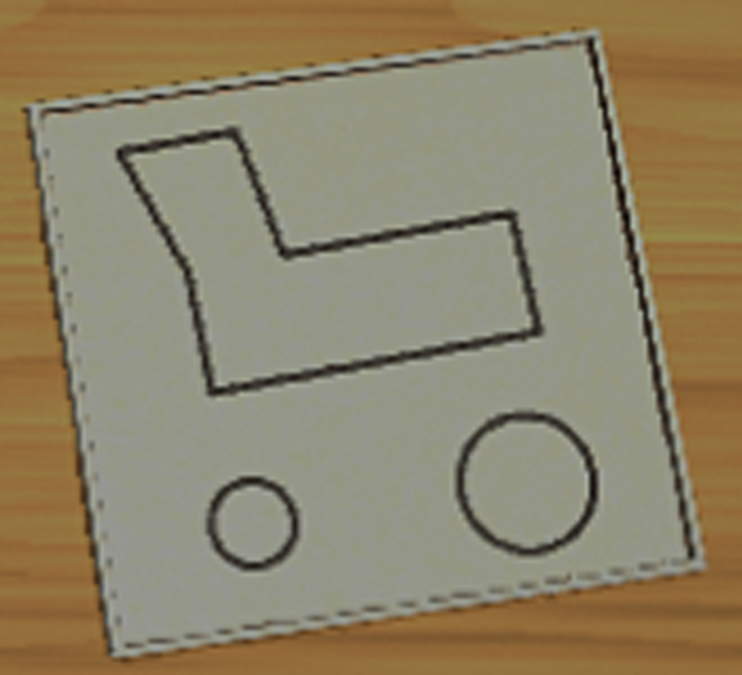

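View pics/sm.png

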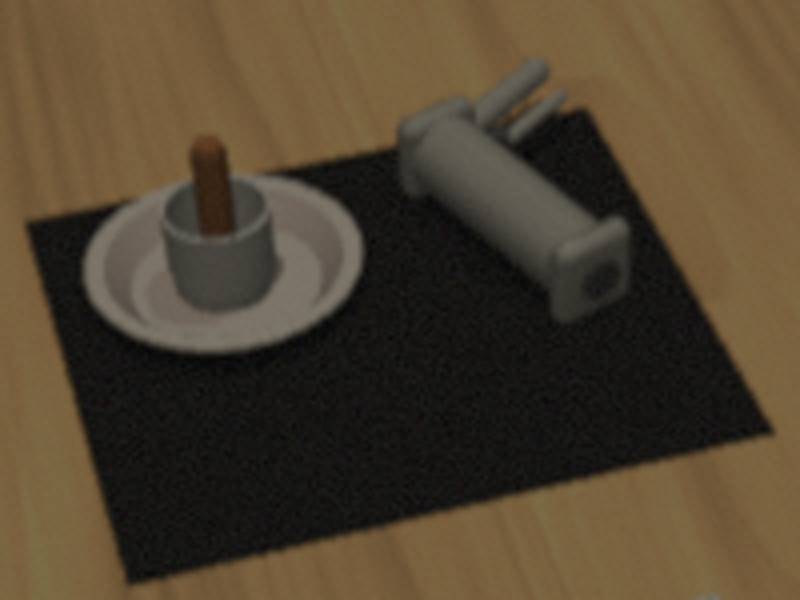

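The crops confirm the layout. In the top crop, the mould mouth centres near (178,405) with the tamper tip near (160,395) inside it. The press nose is at upper right and its grip at upper left. The outline nose in the tray crop lies between (513,213) and (540,333). Next I measure precisely.

```bash
cat >> h.py <<'E'
def tri(A,B):
    # A,B: (cam,px)
    M=np.zeros((3,3));b=np.zeros(3)
    for d,p in(A,B):
        c,r=rays(d,p);r=r[0]/np.linalg.norm(r[0]);P=np.eye(3)-np.outer(r,r);M+=P;b+=P@c
    return np.linalg.solve(M,b)
E
python3 - <<'E'
from h import *
T=load("top");S=load("side")
# outline edge lines via fitLine
for n,d,tr in(("top",T,(335,175,500,325)),("side",S,(225,245,460,440))):
    x0,y0,x1,y1=tr
    g=cv2.cvtColor(d["color"],cv2.COLOR_RGB2GRAY)[y0:y1,x0:x1]
    bh=cv2.morphologyEx(g,cv2.MORPH_BLACKHAT,np.ones((9,9)))
    cs,h=cv2.findContours((bh>35).astype(np.uint8),cv2.RETR_CCOMP,cv2.CHAIN_APPROX_NONE)
    c=[c for i,c in enumerate(cs) if h[0][i][3]>=0 and 9000<cv2.contourArea(plane(d,c[:,0]+[x0,y0],4)[:,:2].astype(np.float32))<20000][0]
    w=plane(d,c[:,0]+[x0,y0],4)[:,:2]
    th=-1.375
    for _ in range(3):
        ex=np.array([np.cos(th),np.sin(th)]);ey=np.array([-ex[1],ex[0]])
        o=w@ex;q=w@ey;lo=q.min()
        s=w[(q<lo+4)&(o>o.min()+20)&(o<o.max()-12)]
        up=w[(o>o.max()-105)&(o<o.max()-10)&(q>lo+40)]
        a=[]
        for p in(s,up):
            vx,vy,px,py=cv2.fitLine(p.astype(np.float32),cv2.DIST_HUBER,0,.01,.01).ravel()
            if vx*ex[0]+vy*ex[1]<0:vx,vy=-vx,-vy
            a.append(np.arctan2(vy,vx))
        th=np.mean(a)
    ex=np.array([np.cos(th),np.sin(th)]);ey=np.array([-ex[1],ex[0]])
    yl=np.median(s@ey);yu=np.median(up@ey);o=w@ex;q=w@ey
    nz=np.median(o[(q>yl+10)&(q<yu-10)&(o>o.max()-10)])
    print(n,"yaw",a,th,"width",yu-yl,"nosepoint(edge)",ex*nz+ey*(yl+yu)/2)
# mat contour center
# tamper/ mould: colour
for n,d in(("top",T),("side",S)):
    hsv=cv2.cvtColor(d["color"],cv2.COLOR_RGB2HSV)
    b=(180,250,230,300) if n=="top" else (225,125,262,180)
    x0,y0,x1,y1=b
    m=((hsv[...,0]<16)&(hsv[...,1]>120)&(hsv[...,2]>40))[y0:y1,x0:x1]
    ys,xs=np.nonzero(m);print(n,"orange",xs.min()+x0,xs.max()+x0,ys.min()+y0,ys.max()+y0)
    for r in m.astype(int): print("".join(".#"[v] for v in r))
E
```

```text
top yaw [np.float32(-1.3793346), np.float32(-1.3810898)] -1.3802122 width 59.13368276933437 nosepoint(edge) [ 543.91318027 -300.54706108]
side yaw [np.float32(-1.3796749), np.float32(-1.3782282)] -1.3789515 width 59.43143412011449 nosepoint(edge) [ 547.66223307 -302.5532419 ]
top orange 192 211 269 282
..................................................
..................................................
..................................................
..................................................
..................................................
..................................................
..................................................
..................................................
..................................................
..................................................
..................................................
..................................................
..................................................
..................................................
..................................................
...............................
[... 3171 characters left out ...]
................
.....................................
.....................................
.....................................
.....................................
.....................................
.....................................
.....................................
.....................................
.....................................
.....................................
.....................................
.....................................
.....................................
.....................................
.....................................
.....................................
.....................................
.....................................
```

Run:
```python
from h import *
T=load("top");S=load("side")
crop(T,160,235,250,320,8,"pics/tm2.png")
crop(S,205,125,290,195,8,"pics/sm2.png")
crop(T,150,170,255,230,7,"pics/tp.png")
crop(S,280,110,355,185,8,"pics/sp.png")
```

```text
(no output)
```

View pics/tm2.png

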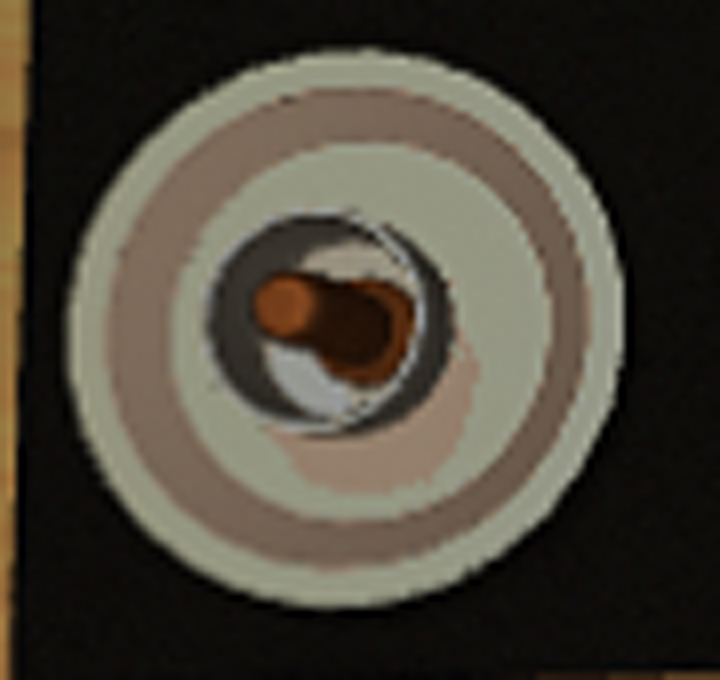

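View pics/sm2.png

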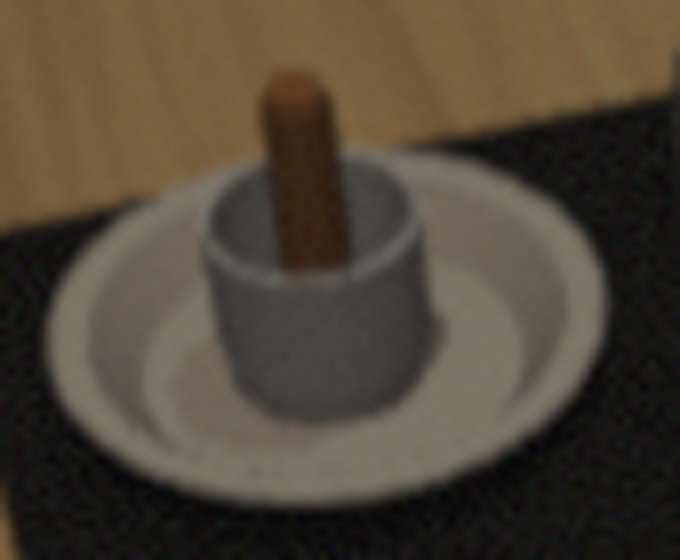

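View pics/tp.png

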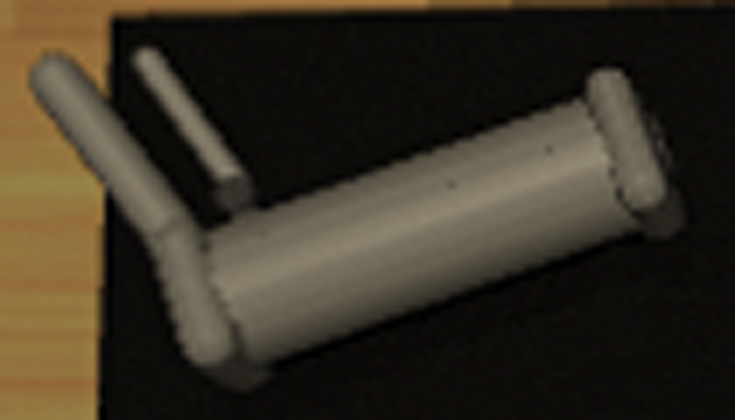

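View pics/sp.png

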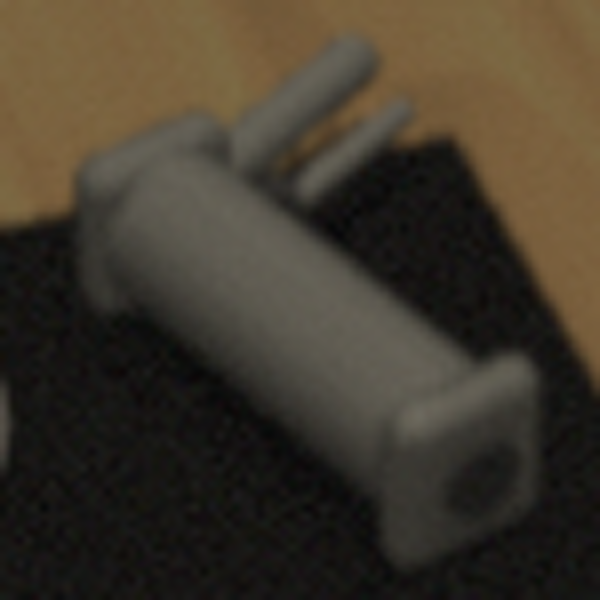

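Run:
```python
from h import *
T=load("top");S=load("side")
def c2p(x,y,x0,y0,f): return [(x+.5)/f-.5+x0,(y+.5)/f-.5+y0]
tm=lambda x,y:c2p(x,y,160,235,8)
sm=lambda x,y:c2p(x,y,205,125,8)
tp=lambda x,y:c2p(x,y,150,170,7)
sp=lambda x,y:c2p(x,y,280,110,8)
print("mould rim top",plane(T,tm(320,323),59),"side",plane(S,sm(315,217),59))
print("tamper tip top",plane(T,tm(287,303),102),"side",plane(S,sm(299,88),102), tri((T,tm(287,303)),(S,sm(299,90))))
print("axis side low", plane(S,sm(313,260),55))
# plate rim by color contour top
for n,d,b in(("top",T,(160,235,250,320)),("side",S,(205,125,290,195))):
    x0,y0,x1,y1=b;im=d["color"][y0:y1,x0:x1].astype(int)
    hsv=cv2.cvtColor(d["color"],cv2.COLOR_RGB2HSV)[y0:y1,x0:x1]
    m=((im.max(2)>60)&(hsv[...,1]<75)).astype(np.uint8)
    cs,_=cv2.findContours(m,cv2.RETR_EXTERNAL,cv2.CHAIN_APPROX_NONE);c=max(cs,key=cv2.contourArea)
    w=plane(d,c[:,0]+[x0,y0],24)[:,:2].astype(np.float32);print(n,"plate",cv2.fitEllipse(w),cv2.minEnclosingCircle(w))
# press: collar corners; top z=56 
print("top view: tail collar top ends", plane(T,[tp(178,232),tp(208,352)],52)); print("nose collar top ends",plane(T,[tp(605,82),tp(645,195)],52))
print("side: nose face top corners",plane(S,[sp(530,365),sp(408,420)],54)," tail top",plane(S,[sp(205,118),sp(92,165)],54))
print("grip tip top",plane(T,tp(50,72),30),"side",plane(S,sp(358,55),30))
# silhouette barrel edges, top
print("barrel edge lines at z30 ", plane(T,[tp(270,212),tp(570,105),tp(280,352),tp(610,242)],30))
print("camT",-T["R"].T@T["t"],"camS",-S["R"].T@S["t"])
print("look-alike top: foot",plane(T,[[180,350]],10),plane(T,[[160,356]],140), "side foot",plane(S,[[171,171]],10),tri((T,[160,356]),(S,[160,124])))
s=get_state();from scipy.spatial.transform import Rotation as Ro
print(Ro.from_euler("xyz",s["orientation"]).as_matrix().round(3))
```

```text
mould rim top [[444.08760368 250.08791721  59.        ]] side [[449.74778319 250.41600668  59.        ]]
tamper tip top [[445.79917902 247.91848508 102.        ]] side [[449.84366859 249.70946721 102.        ]] [447.63700614 247.60666388 102.87124678]
axis side low [[446.33517285 237.46135131  55.        ]]
top plate ((446.232421875, 252.09381103515625), (149.95022583007812, 150.42628479003906), 147.07351684570312) ((446.1197814941406, 252.03225708007812), 76.32601165771484)
side plate ((449.60748291015625, 247.22256469726562), (144.7606964111328, 154.7327117919922), 86.47331237792969) ((450.3409423828125, 251.4332275390625), 78.2229232788086)
top view: tail collar top ends [[600.47924575 313.41464414  52.        ]
 [562.68984326 301.75682083  52.        ]]
nose collar top ends [[650.18422339 183.07453627  52.        ]
 [614.00637282 169.14942133  52.        ]]
side: nose face top corners [[657.12787788 181.61874231  54.        ]
 [619.38088793 168.72887303  54.        ]]  tail top [[602.70409545 315.42344876  54.        ]
 [566.63402288 302.98676533  54.        ]]
grip tip top [[657.67988454 364.73383492  30.        ]] side [[662.10694058 365.82171371  30.        ]]
barrel edge lines at z30  [[612.4865846  291.47117984  30.        ]
 [648.72444253 197.83932039  30.        ]
 [567.26178827 285.66530916  30.        ]
 [604.02052399 183.23556802  30.        ]]
camT [ 371.99191796    9.43147425 1025.95633305] camS [ 335.80966715 -797.07778348  865.7470322 ]
look-alike top: foot [[285.67305079 296.61097308  10.        ]] [[285.22885396 296.85164937 140.        ]] side foot [[289.02562225 293.36416041  10.        ]] [286.98392244 299.43377007 131.5297251 ]
[[ 0.     0.973  0.23 ]
 [ 0.     0.23  -0.973]
 [-1.     0.    -0.   ]]
```

```bash
cat > plan.py <<'E'
import numpy as np,sys
from rig import get_state
from scipy.spatial.transform import Rotation as Ro
def cur():
    s=get_state();R=Ro.from_euler("xyz",s["orientation"]).as_matrix()
    return s,s["ee_pos"],np.arctan2(R[1,2],R[0,2])
def plan(goal,jaw,n):
    s,p,a=cur();jaw=a+(jaw-a+np.pi/2)%np.pi-np.pi/2
    g=np.array(goal,float);r0,t0=np.hypot(*p[:2]),np.arctan2(p[1],p[0]);r1,t1=np.hypot(*g[:2]),np.arctan2(g[1],g[0])
    sp=round(-(jaw-a)/n,3);P=p.copy();A=a
    for i in range(1,n+1):
        f=i/n;r=r0+f*(r1-r0);t=t0+f*(t1-t0);tg=np.array([r*np.cos(t),r*np.sin(t),p[2]+f*(g[2]-p[2])])
        z=np.array([np.cos(A),np.sin(A),0]);y=np.array([-z[1],z[0],0]);d=tg-P
        o=[round(-d[2]),round(d@y),round(d@z)] if np.abs(d).max()>8 else [round(-d[2],1),round(d@y,1),round(d@z,1)]
        P=P+o[1]*y+o[2]*z-np.array([0,0,o[0]]);A-=sp
        print(o,sp)
    print("sim end",P.round(1),round(A,3),"t",s["time"],"now",p.round(1),round(a,3),s["grip_width"])
if __name__=="__main__":
    v=list(map(float,sys.argv[1:])); plan(v[:3],v[3],int(v[4]))
E
python3 plan.py 447.5 249 210 0.508 20
```

```text
[0, 59, -10] 0.065
[1, 57, -18] 0.065
[0, 52, -27] 0.065
[1, 47, -35] 0.065
[0, 40, -41] 0.065
[1, 33, -46] 0.065
[0, 25, -51] 0.065
[0, 16, -53] 0.065
[1, 8, -55] 0.065
[0, -1, -54] 0.065
[1, -10, -53] 0.065
[0, -17, -50] 0.065
[1, -25, -46] 0.065
[0, -32, -41] 0.065
[0, -37, -36] 0.065
[1, -42, -28] 0.065
[0, -45, -21] 0.065
[1, -47, -14] 0.065
[0, -49, -6] 0.065
[1, -48, 2] 0.065
sim end [447.2 249.1 209.6] -2.639 t 0.5 now [ 149.4 -632.6  218.6] -1.339 92.90812225786553
```

```bash
sed -i 's/;jaw=a+(jaw-a+np.pi\/2)%np.pi-np.pi\/2//' plan.py; python3 plan.py 447.5 249 200 0.508 20
```

```text
[1, 59, -10] -0.092
[1, 59, -9] -0.092
[1, 58, -10] -0.092
[1, 57, -9] -0.092
[1, 57, -10] -0.092
[1, 56, -10] -0.092
[1, 56, -9] -0.092
[0, 54, -10] -0.092
[1, 55, -9] -0.092
[1, 53, -10] -0.092
[1, 53, -9] -0.092
[1, 52, -10] -0.092
[1, 52, -9] -0.092
[1, 51, -10] -0.092
[1, 50, -9] -0.092
[1, 50, -10] -0.092
[1, 49, -9] -0.092
[1, 49, -9] -0.092
[1, 47, -10] -0.092
[1, 48, -9] -0.092
sim end [447.5 249.5 199.6] 0.501 t 0.5 now [ 149.4 -632.6  218.6] -1.339 92.90812225786553
```

Request:
carry_out(increments=[{"offset": [0,59,-10],"spin": -0.092,"gripper": 1},{"offset": [1,59,-9],"spin": -0.092,"gripper": 1},{"offset": [1,58,-10],"spin": -0.092,"gripper": 1},{"offset": [1,57,-9],"spin": -0.092,"gripper": 1},{"offset": [1,57,-10],"spin": -0.092,"gripper": 1}])

```text
time: 1.12
ee_pos: [395.1, -472.3, 214.7]
orientation: [0.197, 1.57, -0.679]
ft_force: [0.8, -0.4, 0.5]
grip_width: 93.0
```

Request:
carry_out(increments=[{"offset": [1,56,-10],"spin": -0.092,"gripper": 1},{"offset": [1,56,-9],"spin": -0.092,"gripper": 1},{"offset": [1,54,-10],"spin": -0.092,"gripper": 1},{"offset": [1,55,-9],"spin": -0.092,"gripper": 1},{"offset": [1,53,-10],"spin": -0.092,"gripper": 1}])

```text
time: 1.75
ee_pos: [532.4, -232.9, 209.8]
orientation: [0.311, 1.57, -0.105]
ft_force: [0.3, 0.2, -0.7]
grip_width: 93.0
```

Request:
carry_out(increments=[{"offset": [1,53,-9],"spin": -0.092,"gripper": 1},{"offset": [1,52,-10],"spin": -0.092,"gripper": 1},{"offset": [1,52,-9],"spin": -0.092,"gripper": 1},{"offset": [1,51,-10],"spin": -0.092,"gripper": 1},{"offset": [1,50,-9],"spin": -0.092,"gripper": 1}])

```text
time: 2.38
ee_pos: [546.3, 26.6, 204.9]
orientation: [0.143, 1.57, 0.187]
ft_force: [0.1, 0.1, -0.2]
grip_width: 93.1
```

```bash
python3 - <<'E'
from h import *
s=get_state();print(s["ee_pos"])
T=load("top","pics/t1.png");S=load("side","pics/s1.png")
print(proj(T,s["ee_pos"]),proj(S,s["ee_pos"]))
E
python3 plan.py 447.5 249 180 0.508 5
```

```text
[546.31142308  26.59888173 204.89732958]
[[305.54009598 214.05874239]] [[313.37696108 151.27892639]]
[5, 48, -9] -0.091
[5, 48, -9] -0.091
[5, 47, -10] -0.091
[5, 46, -9] -0.091
[5, 45, -8] -0.091
sim end [448.1 248.7 180.4] 0.509 t 2.475 now [545.   33.2 205.4] 0.054 93.1738037748452
```

View pics/t1.png

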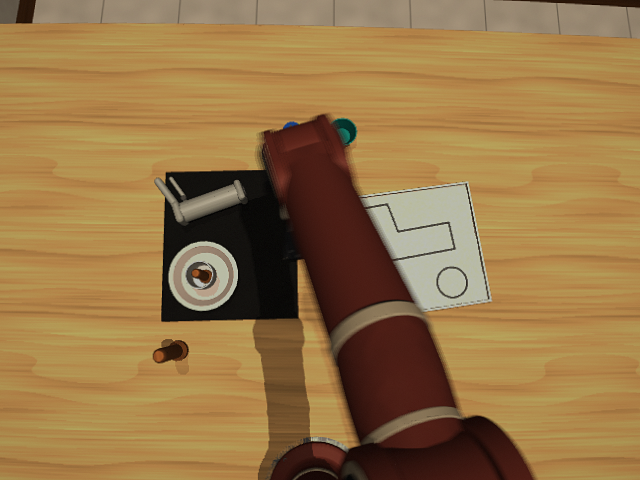

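View pics/s1.png

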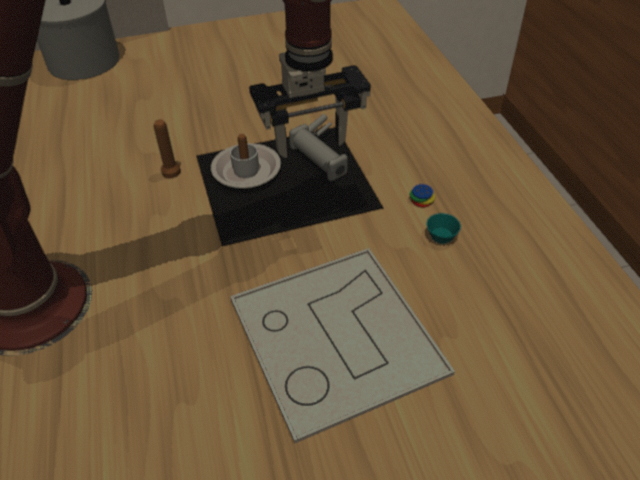

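The arm is at mid-travel with the jaws radial. In the side view the fingertips are at about (282,157) and (343,147). Their midpoint agrees with the projected TCP (313,151).

Request:
carry_out(increments=[{"offset": [5,48,-9],"spin": -0.091,"gripper": 1},{"offset": [5,48,-9],"spin": -0.091,"gripper": 1},{"offset": [5,47,-10],"spin": -0.091,"gripper": 1},{"offset": [5,46,-9],"spin": -0.091,"gripper": 1},{"offset": [5,45,-8],"spin": -0.091,"gripper": 1}])

```text
time: 3.1
ee_pos: [452.0, 242.4, 179.8]
orientation: [-0.318, 1.57, 0.179]
ft_force: [0.1, 0.6, 0.5]
grip_width: 92.9
```

```bash
sleep 0
python3 - <<'E'
from h import *
for _ in range(5): s=get_state();get_image("top")
s=get_state();print(s["ee_pos"],s["qvel"].max())
S=load("side");print(proj(S,s["ee_pos"]))
crop(S,170,40,370,190,4,"pics/s2.png")
E
python3 plan.py 447.5 249 67 0.508 5
```

```text
[452.92081562 240.41769817 179.73435266] 0.020865911340439598
[[240.22961074 106.27902174]]
[23, 2, 0] -0.003
[22, 2, 0] -0.003
[23, 2, 0] -0.003
[22, 3, -1] -0.003
[23, 2, 0] -0.003
sim end [447.1 249.1  66.7] 0.507 t 3.4 now [453.2 239.9 179.7] 0.492 92.85802532176183
```

View pics/s2.png

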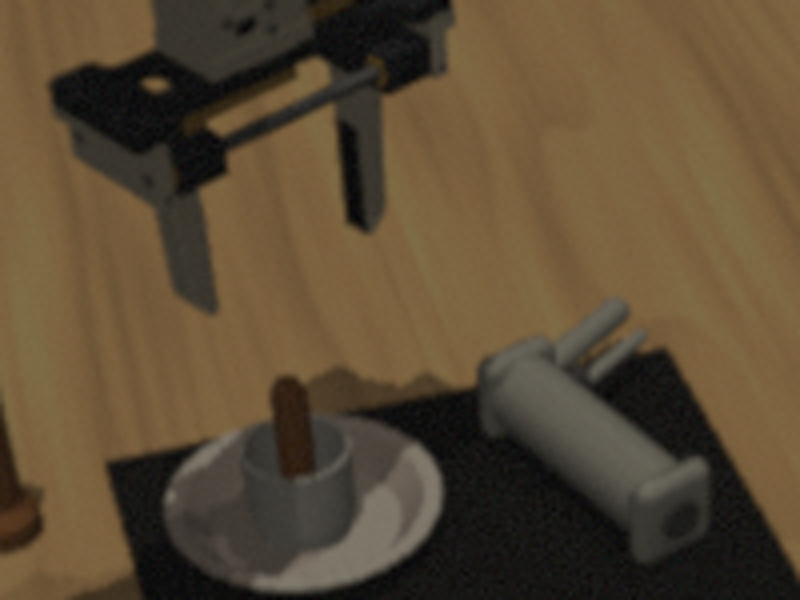

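Side view: fingertips at crop (198,305) and (365,228). Their midpoint is full-image (240.3,106.5), which matches the projected TCP (240.2,106.3). Descending over the tamper.

Request:
carry_out(increments=[{"offset": [20,3,1],"spin": -0.003,"gripper": 1},{"offset": [20,3,0],"spin": -0.003,"gripper": 1},{"offset": [20,3,0],"spin": -0.003,"gripper": 1},{"offset": [20,2,0],"spin": -0.003,"gripper": 1},{"offset": [10,0,0],"spin": -0.003,"gripper": 0.6}])

```text
time: 4.03
ee_pos: [448.4, 250.0, 88.7]
orientation: [-2.398, 1.569, -1.89]
ft_force: [-0.7, 0.4, 0.5]
grip_width: 86.5
```

```bash
python3 plan.py 448.5 249.5 67 0.508 1;python3 - <<'E'
from h import *
s=get_state();S=load("side");print(s["ee_pos"],proj(S,s["ee_pos"]))
crop(S,170,60,330,200,5,"pics/s3.png")
E
```

```text
[22, 0, 0] -0.0
sim end [448.4 250.   66.7] 0.508 t 4.025 now [448.4 250.   88.7] 0.508 86.49016121933808
[448.39448345 249.97311881  88.74939273] [[241.89765187 140.72036142]]
```

View pics/s3.png

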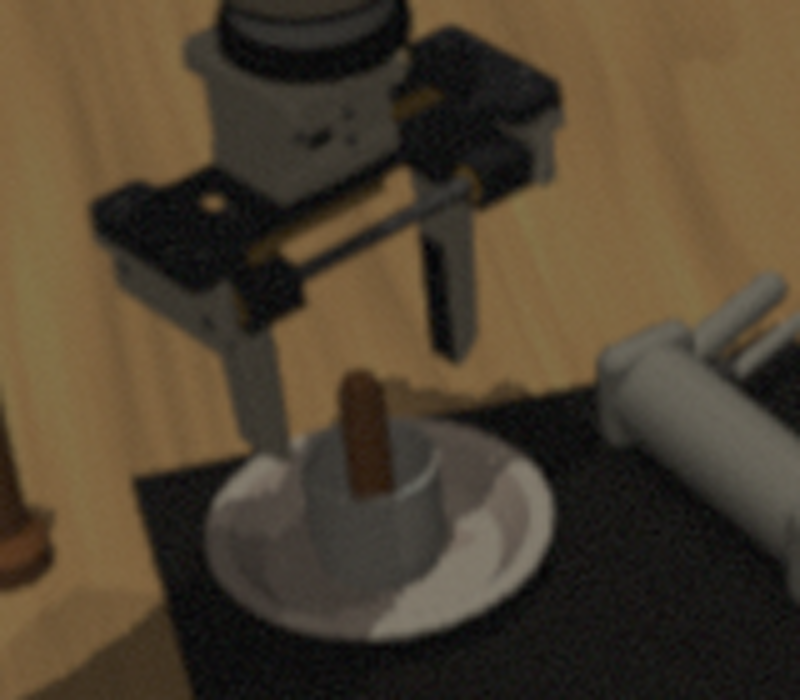

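The tamper (crop (365,430)) lies centrally between the fingers. Next: down, then close.

Request:
carry_out(increments=[{"offset": [11,0,0],"spin": 0,"gripper": 0.2},{"offset": [11,0,0],"spin": 0,"gripper": 0},{"offset": [0,0,0],"spin": 0,"gripper": -0.3},{"offset": [0,0,0],"spin": 0,"gripper": -0.7},{"offset": [0,0,0],"spin": 0,"gripper": -1}], force=15)

```text
time: 4.7
ee_pos: [447.8, 252.0, 68.1]
orientation: [0.077, 1.57, 0.588]
ft_force: [0.3, 0.8, -0.2]
grip_width: 33.7
```

Request:
carry_out(increments=[{"offset": [0,0,0],"spin": 0,"gripper": -1},{"offset": [0,0,0],"spin": 0,"gripper": -1},{"offset": [0,0,0],"spin": 0,"gripper": -1},{"offset": [-4,0,0],"spin": 0,"gripper": -1},{"offset": [-6,0,0],"spin": 0,"gripper": -1}])

```text
time: 5.32
ee_pos: [447.4, 251.7, 77.9]
orientation: [2.943, 1.57, -2.829]
ft_force: [0.5, 0.3, -0.1]
grip_width: 19.7
```

Request:
carry_out(increments=[{"offset": [-15,0,0],"gripper": -1},{"offset": [-20,0,0],"gripper": -1},{"offset": [-25,0,0],"gripper": -1},{"offset": [-20,0,0],"gripper": -1},{"offset": [-10,0,0],"gripper": -1}])

```text
invalid input
```

```bash
python3 - <<'E'
from h import *
s=get_state();S=load("side");print(s["ee_pos"],s["grip_width"],s["ft_force"])
crop(S,170,20,330,200,4,"pics/s4.png")
E
python3 plan.py 418.5 -162 160 -0.37 15
```

```text
[447.43588287 251.71680239  77.90570044] 19.66566829343843 [ 0.49956664  0.29697982 -0.12364557]
[-5, -30, -5] 0.059
[-6, -30, -5] 0.059
[-5, -29, -6] 0.059
[-6, -29, -5] 0.059
[-5, -29, -5] 0.059
[-6, -29, -5] 0.059
[-5, -28, -5] 0.059
[-5, -29, -5] 0.059
[-6, -27, -5] 0.059
[-5, -28, -5] 0.059
[-6, -28, -5] 0.059
[-5, -27, -5] 0.059
[-5, -27, -5] 0.059
[-6, -26, -5] 0.059
[-5, -27, -5] 0.059
sim end [ 418.8 -162.4  159.7] -0.374 t 5.375 now [448.  252.1  78.7] 0.511 19.757409176758333
```

View pics/s4.png

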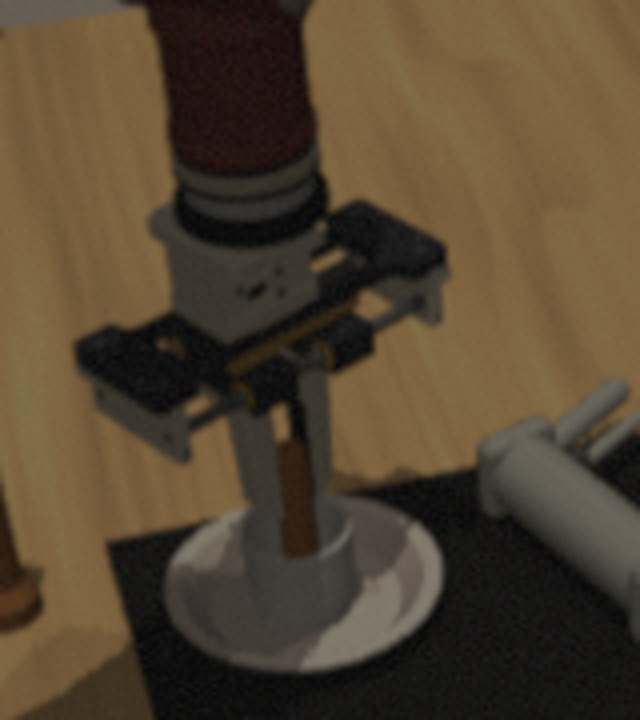

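The lift was refused because spin was missing. The picture shows the tamper held between the fingers at crop (298,500), with the mould still in the plate.

Request:
carry_out(increments=[{"offset": [-15,0,0],"spin": 0,"gripper": -1},{"offset": [-20,0,0],"spin": 0,"gripper": -1},{"offset": [-25,0,0],"spin": 0,"gripper": -1},{"offset": [-20,0,0],"spin": 0,"gripper": -1},{"offset": [-10,0,0],"spin": 0,"gripper": -1}])

```text
time: 6.0
ee_pos: [448.0, 252.2, 169.5]
orientation: [0.028, 1.568, 0.539]
ft_force: [0.4, 0.5, -0.4]
grip_width: 19.6
```

```bash
python3 - <<'E'
from h import *
s=get_state();S=load("side");p=s["ee_pos"];print(p,s["grip_width"],s["ft_force"])
b=p-[0,0,57.5]
print("tcp",proj(S,p),"bottom",proj(S,b),"bottom foot half-widths",proj(S,[b+[14.4,-4,0],b-[14.4,-4,0]]))
crop(S,190,60,310,200,5,"pics/s5.png")
E
python3 plan.py 418.5 -162 160 -0.37 15
```

```text
[447.98184979 252.19597392 169.53607997] 19.60699770496721 [ 0.36394833  0.47802908 -0.38712308]
tcp [[237.29954145 107.81098339]] bottom [[240.33506385 131.12010099]] bottom foot half-widths [[247.48438334 131.00565721]
 [233.18958979 131.23546588]]
[1, -30, -5] 0.059
[0, -30, -5] 0.059
[1, -29, -6] 0.059
[1, -29, -5] 0.059
[0, -29, -5] 0.059
[1, -29, -5] 0.059
[1, -29, -5] 0.059
[0, -28, -5] 0.059
[1, -28, -5] 0.059
[1, -27, -6] 0.059
[0, -28, -5] 0.059
[1, -27, -5] 0.059
[1, -27, -5] 0.059
[0, -27, -5] 0.059
[1, -26, -5] 0.059
sim end [ 418.4 -162.1  160.1] -0.374 t 6.05 now [448.3 252.4 170.1] 0.511 19.71825180426878
```

View pics/s5.png

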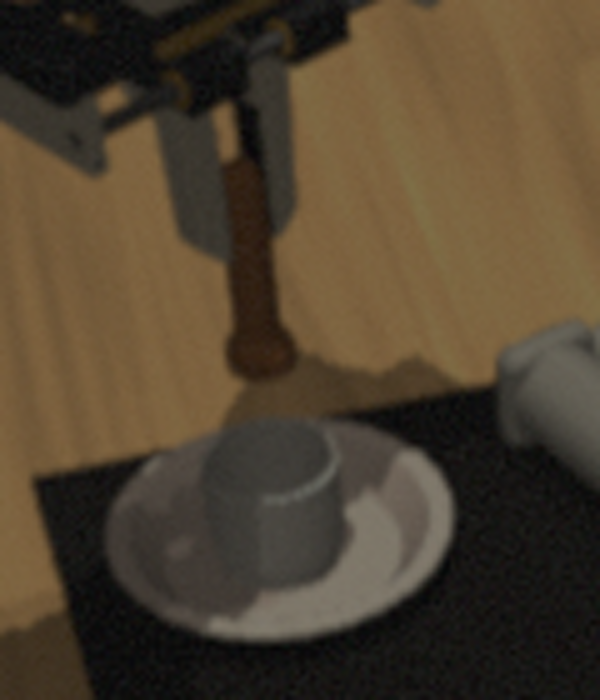

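The tamper is out, with its foot at crop (262,365). That is about 2 px right of and below the projected axis, so it sits about 3 mm towards tool −y. The mould still stands in the plate. Carrying it to the small circle with that correction.

Request:
carry_out(increments=[{"offset": [0,-30,-5],"spin": 0.059,"gripper": -1},{"offset": [0,-30,-5],"spin": 0.059,"gripper": -1},{"offset": [0,-29,-6],"spin": 0.059,"gripper": -1},{"offset": [0,-29,-5],"spin": 0.059,"gripper": -1},{"offset": [0,-29,-5],"spin": 0.059,"gripper": -1}])

```text
time: 6.68
ee_pos: [479.7, 105.5, 167.3]
orientation: [3.029, 1.57, -3.04]
ft_force: [-0.6, -0.5, -0.9]
grip_width: 19.5
```

Request:
carry_out(increments=[{"offset": [1,-29,-5],"spin": 0.059,"gripper": -1},{"offset": [1,-29,-5],"spin": 0.059,"gripper": -1},{"offset": [1,-28,-5],"spin": 0.059,"gripper": -1},{"offset": [1,-28,-5],"spin": 0.059,"gripper": -1},{"offset": [1,-27,-6],"spin": 0.059,"gripper": -1}])

```text
time: 7.3
ee_pos: [467.7, -36.6, 162.3]
orientation: [3.028, 1.57, 2.947]
ft_force: [-0.8, 0.2, 0.2]
grip_width: 19.6
```

Request:
carry_out(increments=[{"offset": [1,-28,-5],"spin": 0.059,"gripper": -1},{"offset": [1,-27,-5],"spin": 0.059,"gripper": -1},{"offset": [1,-25,-5],"spin": 0.059,"gripper": -1},{"offset": [1,-22,-5],"spin": 0.059,"gripper": -1},{"offset": [1,-18,-5],"spin": 0.059,"gripper": -1}])

```text
time: 7.92
ee_pos: [421.0, -149.2, 157.4]
orientation: [2.97, 1.57, 2.592]
ft_force: [-0.0, 0.0, -0.1]
grip_width: 19.5
```

```bash
python3 plan.py 420 -159.3 85 -0.37 5
```

```text
[14, -2, 1] -0.001
[15, -2, 0] -0.001
[14, -2, 1] -0.001
[15, -2, 0] -0.001
[14, -2, 1] -0.001
sim end [ 420.1 -159.6   85.4] -0.372 t 7.925 now [ 421.  -149.2  157.4] -0.377 19.4519939032876
```

Request:
carry_out(increments=[{"offset": [14,-1,0],"spin": 0,"gripper": -1},{"offset": [15,-1,0],"spin": 0,"gripper": -1},{"offset": [15,-1,0],"spin": 0,"gripper": -1},{"offset": [15,-1,0],"spin": 0,"gripper": -1},{"offset": [12,0,0],"spin": 0,"gripper": -1}])

```text
time: 8.55
ee_pos: [420.0, -152.0, 86.1]
orientation: [2.631, 1.57, 2.256]
ft_force: [0.3, -0.7, -0.9]
grip_width: 19.6
```

```bash
python3 - <<'E'
from h import *
for i in range(3): load("top")
s=get_state();S=load("side");p=s["ee_pos"];print(p,s["grip_width"],s["ft_force"])
crop(S,220,240,340,380,5,"pics/s6.png")
T=load("top");crop(T,340,220,440,320,6,"pics/t6.png")
E
python3 plan.py 420 -159.3 62 -0.37 1
```

```text
[ 419.96229365 -151.8501658    86.30462961] 19.574094687483143 [-0.48593793 -0.00828467 -0.58803531]
[25, -7, 2] -0.004
sim end [ 419.9 -159.2   62. ] -0.37 t 8.8 now [ 420.6 -152.    87. ] -0.374 19.43491188335097
```

View pics/s6.png

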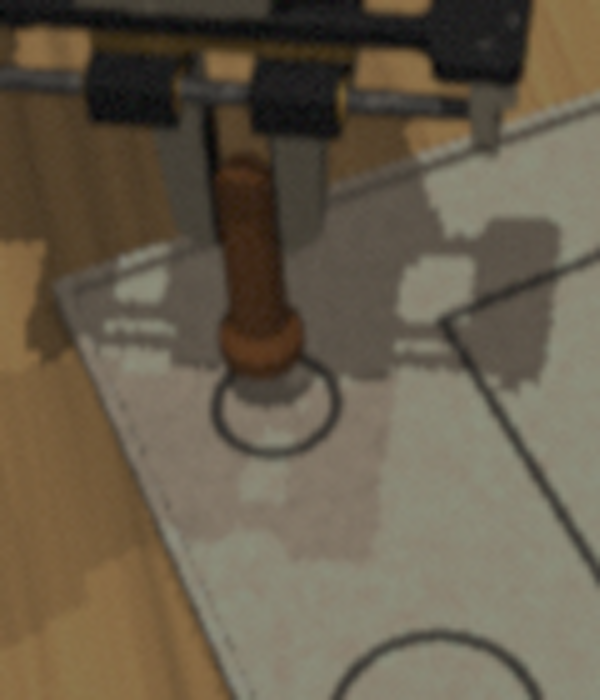

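View pics/t6.png

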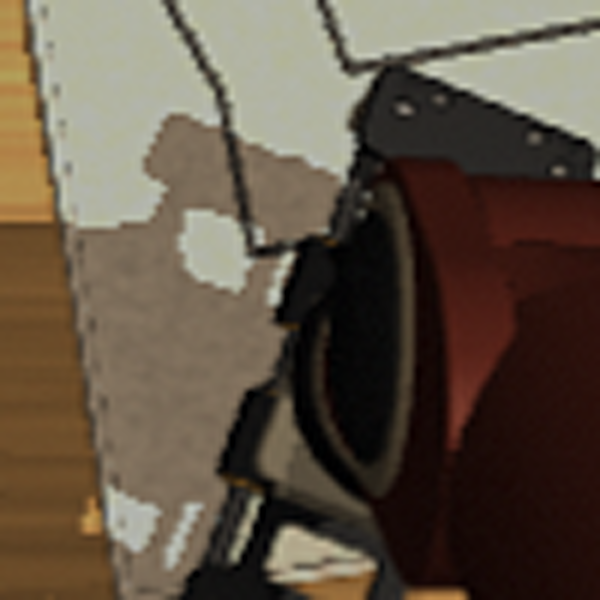

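Side view: tamper foot at crop (261,362), circle centre at crop (277,403), and the tamper hovers about 25 mm above the floor. I check with a ray.

Run:
```python
from h import *
S=load("side")
f=lambda x,y:[(x+.5)/5-.5+220,(y+.5)/5-.5+240]
print(plane(S,f(261.5,346),39),plane(S,f(277,403),4), proj(S,[[420.2,-162.3,4]]),f(277,403))
```

```text
[[ 417.44849831 -162.98803836   39.        ]] [[ 420.65950678 -161.9705444     4.        ]] [[274.78493446 320.40748622]] [275.0, 320.2]
```

Run:
```python
from h import *
S=load("side");s=get_state();p=s["ee_pos"]
f=lambda x,y:[(x+.5)/5-.5+220,(y+.5)/5-.5+240]
print(p,plane(S,f(261.5,348),p[2]-57.5))
# predicted silhouette of foot bottom disc
a=np.linspace(0,2*np.pi,60)
for c in (p[:2],p[:2]+[-1,-3]):
    q=proj(S,np.c_[c[0]+15*np.cos(a),c[1]+15*np.sin(a),np.full(60,p[2]-57.5)]);q=(q-[220,240])*5
    print(q.min(0),q.max(0))
```

```text
[ 420.71038357 -152.09843364   87.1696018 ] [[ 418.18167147 -156.672301     29.6696018 ]]
[220.30182318 299.80849212] [307.24461532 369.16804014]
[219.28834309 306.99083722] [306.4133192  376.63877431]
```

Request:
carry_out(increments=[{"offset": [5,-3,1],"spin": 0,"gripper": -1},{"offset": [5,-3,2],"spin": 0,"gripper": -1},{"offset": [6,0,0],"spin": 0,"gripper": -1},{"offset": [3,0,0],"spin": 0,"gripper": -1},{"offset": [1,0,0],"spin": 0,"gripper": -1}])

```text
time: 9.52
ee_pos: [420.7, -158.5, 66.3]
orientation: [2.923, 1.57, 2.55]
ft_force: [0.0, 0.2, 0.6]
grip_width: 19.2
```

Request:
carry_out(increments=[{"offset": [1,0,0],"spin": 0,"gripper": -1},{"offset": [1,0,0],"spin": 0,"gripper": -1},{"offset": [1,0,0],"spin": 0,"gripper": -1},{"offset": [0,0,0],"spin": 0,"gripper": -1},{"offset": [0,0,0],"spin": 0,"gripper": -1}])

```text
time: 10.15
ee_pos: [420.9, -158.7, 63.7]
orientation: [0.701, 1.571, 0.327]
ft_force: [0.4, 1.4, 1.2]
grip_width: 19.5
```

Run:
```python
from h import *
s=get_state();S=load("side");p=s["ee_pos"];print(p,s["grip_width"],s["ft_force"])
crop(S,220,240,340,380,5,"pics/s7.png")
```

```text
[ 420.91845665 -158.74301715   63.71015309] 19.453996426049777 [0.40398484 1.41307174 1.20982653]
```

View pics/s7.png

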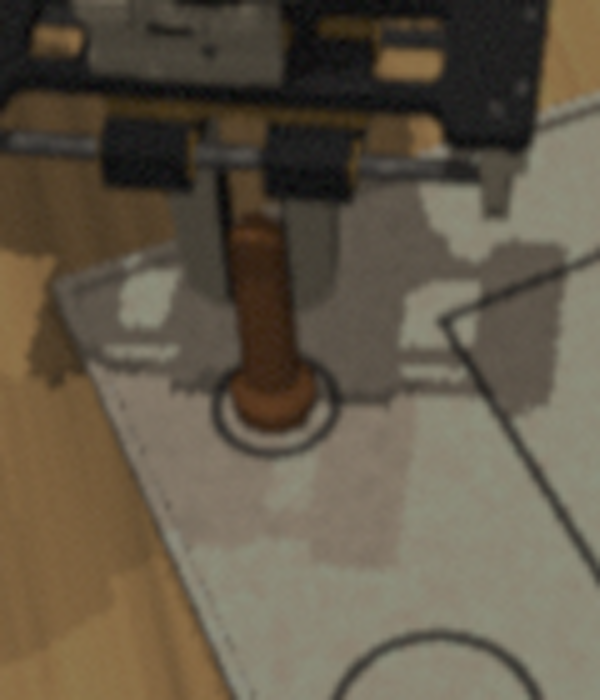

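The foot is centred at crop (272,402) in the circle at (277,403), nearly down. I add a 1 mm shift and a gentle final lowering.

Request:
carry_out(increments=[{"offset": [0,0,1.5],"spin": 0,"gripper": -1},{"offset": [0.7,0,0],"spin": 0,"gripper": -1},{"offset": [0.7,0,0],"spin": 0,"gripper": -1},{"offset": [0.7,0,0],"spin": 0,"gripper": -1},{"offset": [0,0,0],"spin": 0,"gripper": -1}])

```text
time: 10.82
ee_pos: [422.2, -159.3, 61.8]
orientation: [-1.634, 1.571, -2.008]
ft_force: [-0.3, 0.2, 3.6]
grip_width: 19.8
```

Request:
carry_out(increments=[{"offset": [0,0,0],"spin": 0,"gripper": -0.4},{"offset": [0,0,0],"spin": 0,"gripper": -0.2},{"offset": [0,0,0],"spin": 0,"gripper": 0},{"offset": [0,0,0],"spin": 0,"gripper": 0},{"offset": [-8,0,0],"spin": 0,"gripper": 0}])

```text
time: 11.45
ee_pos: [421.9, -159.1, 69.5]
orientation: [-3.126, 1.569, 2.784]
ft_force: [0.3, -0.3, -0.2]
grip_width: 46.4
```

Request:
carry_out(increments=[{"offset": [-15,0,0],"spin": 0,"gripper": 0},{"offset": [-25,0,0],"spin": 0,"gripper": 0},{"offset": [-25,0,0],"spin": 0,"gripper": 0.3},{"offset": [-25,0,0],"spin": 0,"gripper": 0.6},{"offset": [-10,0,0],"spin": 0,"gripper": 1}])

```text
time: 12.08
ee_pos: [422.9, -159.5, 171.2]
orientation: [0.025, 1.568, -0.35]
ft_force: [-0.6, 0.1, -0.2]
grip_width: 72.0
```

```bash
python3 - <<'E'
from h import *
s=get_state();S=load("side");p=s["ee_pos"];print(p,s["grip_width"],s["ft_force"])
crop(S,200,120,350,360,2.4,"pics/s8.png")
E
python3 plan.py 448.5 250.5 160 0.508 15
```

```text
[ 422.92005344 -159.46813373  171.19777546] 72.0098522208843 [-0.58363812  0.11999234 -0.18795634]
[1, 26, 3] -0.059
[1, 27, 3] -0.059
[0, 27, 3] -0.059
[1, 27, 3] -0.059
[1, 28, 3] -0.059
[1, 27, 3] -0.059
[0, 28, 3] -0.059
[1, 29, 3] -0.059
[1, 28, 3] -0.059
[1, 28, 4] -0.059
[0, 29, 3] -0.059
[1, 29, 3] -0.059
[1, 30, 3] -0.059
[1, 29, 3] -0.059
[1, 30, 4] -0.059
sim end [448.8 250.7 159.6] 0.511 t 12.125 now [ 423.2 -159.6  171.6] -0.374 76.17924073679319
```

View pics/s8.png

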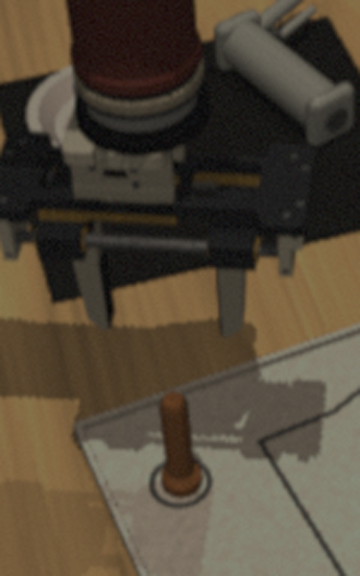

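The tamper stands upright inside its circle, at crop (180,483). Going back for the mould.

Request:
carry_out(increments=[{"offset": [1,26,3],"spin": -0.059,"gripper": 1},{"offset": [1,27,3],"spin": -0.059,"gripper": 1},{"offset": [0,27,3],"spin": -0.059,"gripper": 1},{"offset": [1,27,3],"spin": -0.059,"gripper": 1},{"offset": [1,28,3],"spin": -0.059,"gripper": 1}])

```text
time: 12.75
ee_pos: [470.3, -32.1, 164.7]
orientation: [3.126, 1.569, 3.049]
ft_force: [0.1, -0.2, 0.3]
grip_width: 92.9
```

Request:
carry_out(increments=[{"offset": [1,27,3],"spin": -0.059,"gripper": 1},{"offset": [0,28,3],"spin": -0.059,"gripper": 1},{"offset": [1,29,3],"spin": -0.059,"gripper": 1},{"offset": [1,28,3],"spin": -0.059,"gripper": 1},{"offset": [1,28,4],"spin": -0.059,"gripper": 1}])

```text
time: 13.38
ee_pos: [480.4, 108.0, 160.7]
orientation: [3.106, 1.569, -2.96]
ft_force: [-0.1, 0.0, 0.2]
grip_width: 93.3
```

Request:
carry_out(increments=[{"offset": [0,29,3],"spin": -0.059,"gripper": 1},{"offset": [1,29,3],"spin": -0.059,"gripper": 1},{"offset": [1,29,3],"spin": -0.059,"gripper": 1},{"offset": [1,20,3],"spin": -0.059,"gripper": 1},{"offset": [1,15,4],"spin": -0.059,"gripper": 1}])

```text
time: 14.0
ee_pos: [457.7, 228.8, 157.1]
orientation: [-3.026, 1.57, -2.511]
ft_force: [0.3, 0.5, 0.1]
grip_width: 93.0
```

```bash
python3 - <<'E'
from h import *
s=get_state();S=load("side");p=s["ee_pos"]
T=load("top");s=get_state();print(s["ee_pos"],s["qvel"].max())
crop(S,200,120,300,200,6,"pics/s9.png");crop(T,150,230,250,320,6,"pics/t9.png")
E
python3 plan.py 448.5 250.5 70 0.508 5
```

```text
[457.57761957 229.78574907 157.37141418] 0.03672583471169911
[17, 4, 1] 0.001
[18, 5, 0] 0.001
[17, 4, 0] 0.001
[18, 5, 1] 0.001
[17, 5, 0] 0.001
sim end [448.  250.8  70.4] 0.51 t 14.1 now [457.6 229.8 157.4] 0.515 92.83761968723879
```

View pics/s9.png

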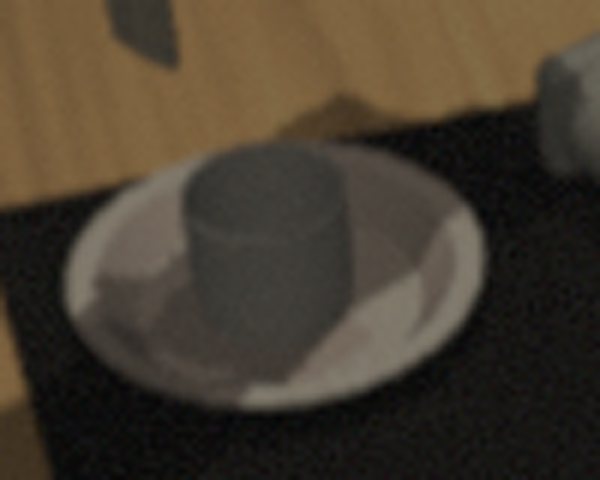

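View pics/t9.png

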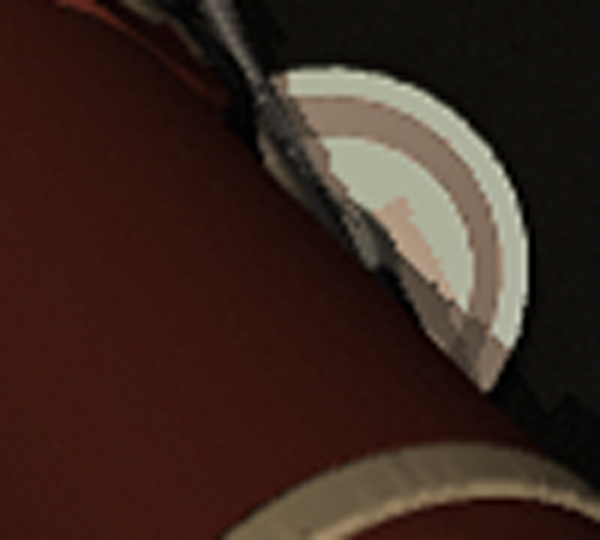

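Run:
```python
from h import *
S=load("side")
f=lambda x,y:[(x+.5)/6-.5+200,(y+.5)/6-.5+120]
for y in (191,): print(plane(S,f(266,y),59))
a=np.linspace(0,2*np.pi,60)
for c in((448,250),(449,250),(450,248)):
    q=(proj(S,np.c_[c[0]+30*np.cos(a),c[1]+30*np.sin(a),np.full(60,59)])+.5-[200,120])*6
    print(c,q.min(0),q.max(0))
```

```text
[[449.88032394 251.35663147  59.        ]]
(448, 250) [177.93319129 143.5044952 ] [345.98692071 247.50975934]
(449, 250) [180.6993173  143.01393748] [348.72688813 246.98900184]
(450, 248) [184.42116619 145.73682064] [352.59689597 249.89859303]
```

The mould rim in the side crop spans x 184–349, which puts the mould at about (449.5,250.5), still in place. Descending.

Request:
carry_out(increments=[{"offset": [17,5,1],"spin": 0,"gripper": 1},{"offset": [17,6,1],"spin": 0,"gripper": 1},{"offset": [17,6,1],"spin": 0,"gripper": 1},{"offset": [17,5,0],"spin": 0,"gripper": 1},{"offset": [10,0,0],"spin": 0,"gripper": 1}])

```text
time: 14.78
ee_pos: [450.2, 247.7, 78.8]
orientation: [-2.484, 1.569, -1.974]
ft_force: [-0.2, 0.2, 0.2]
grip_width: 93.0
```

```bash
python3 - <<'E'
from h import *
S=load("side");S=load("side");s=get_state();print(s["ee_pos"],s["qvel"].max())
crop(S,190,90,310,200,6,"pics/s10.png")
E
python3 plan.py 449.5 250.5 28 0.508 5
```

```text
[449.95801382 247.34684368  78.68768404] 0.011668309438563089
[10, 1, 0] 0.0
[10, 0, 0] 0.0
[10, 1, 1] 0.0
[11, 0, 0] 0.0
[10, 1, 0] 0.0
sim end [449.4 250.5  27.7] 0.509 t 14.875 now [450.  247.3  78.7] 0.509 93.2385631409633
```

View pics/s10.png

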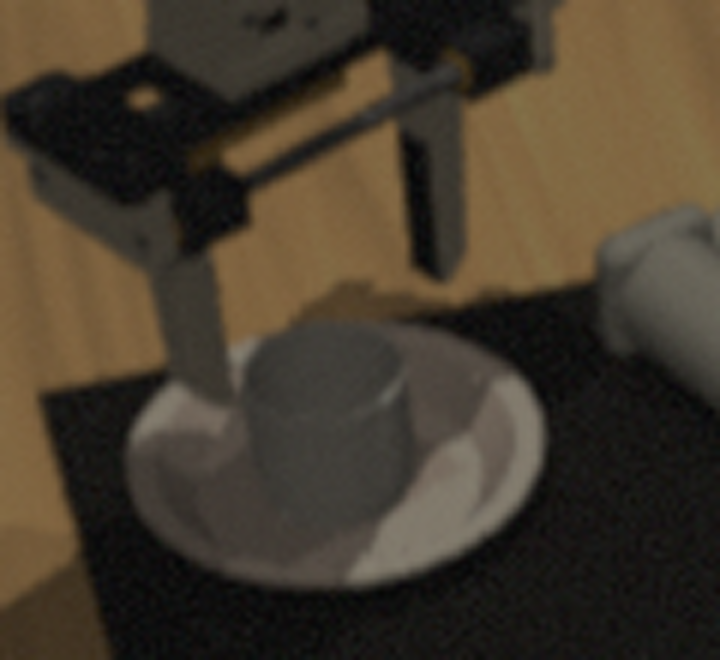

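The mould sits centred between the open fingers. Down 50 mm and close.

Request:
carry_out(increments=[{"offset": [10,1,0],"spin": 0,"gripper": 1},{"offset": [12,1,0.5],"spin": 0,"gripper": 1},{"offset": [12,1,0.5],"spin": 0,"gripper": 1},{"offset": [10,0,0],"spin": 0,"gripper": 1},{"offset": [5.5,0,0],"spin": 0,"gripper": 1}])

```text
time: 15.5
ee_pos: [449.1, 251.9, 29.2]
orientation: [-3.126, 1.57, -2.615]
ft_force: [-0.2, -0.6, -0.6]
grip_width: 92.9
```

Request:
carry_out(increments=[{"offset": [0,0,0],"spin": 0,"gripper": 0.7},{"offset": [0,0,0],"spin": 0,"gripper": 0.4},{"offset": [0,0,0],"spin": 0,"gripper": 0.1},{"offset": [0,0,0],"spin": 0,"gripper": 0},{"offset": [0,0,0],"spin": 0,"gripper": 0}], force=15)

```text
time: 16.12
ee_pos: [449.5, 252.0, 30.4]
orientation: [-0.373, 1.57, 0.138]
ft_force: [-0.5, 0.1, 1.9]
grip_width: 60.1
```

Run:
```python
from h import *
S=load("side");s=get_state();print(s["ee_pos"],s["qvel"].max(),s["grip_width"],s["ft_force"])
crop(S,190,90,310,200,6,"pics/s11.png")
```

```text
[449.50992076 251.98738279  30.39357407] 0.001326246746457386 60.470867511013466 [-0.49234768 -0.41632162  2.70710339]
```

View pics/s11.png

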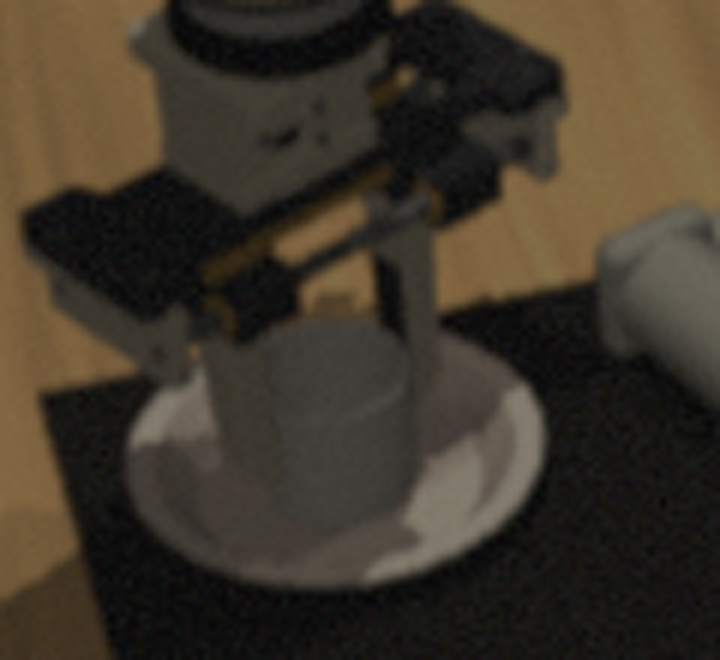

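The mould is gripped at 60 mm, upright in the plate. Lifting straight up.

Request:
carry_out(increments=[{"offset": [0,0,0],"spin": 0,"gripper": -1},{"offset": [-4,0,0],"spin": 0,"gripper": -1},{"offset": [-10,0,0],"spin": 0,"gripper": -1},{"offset": [-15,0,0],"spin": 0,"gripper": -1},{"offset": [-15,0,0],"spin": 0,"gripper": -1}])

```text
time: 16.8
ee_pos: [449.6, 252.1, 75.4]
orientation: [0.173, 1.57, 0.684]
ft_force: [-0.5, -0.3, -0.9]
grip_width: 60.3
```

Request:
carry_out(increments=[{"offset": [-20,0,0],"spin": 0,"gripper": -1},{"offset": [-20,0,0],"spin": 0,"gripper": -1},{"offset": [-20,0,0],"spin": 0,"gripper": -1},{"offset": [-20,0,0],"spin": 0,"gripper": -1},{"offset": [-10,0,0],"spin": 0,"gripper": -1}])

```text
time: 17.42
ee_pos: [449.8, 252.3, 165.9]
orientation: [0.027, 1.568, 0.538]
ft_force: [0.3, -0.5, -1.3]
grip_width: 60.3
```

```bash
python3 - <<'E'
from h import *
S=load("side");s=get_state();p=s["ee_pos"];print(p,s["qvel"].max(),s["grip_width"],s["ft_force"])
crop(S,190,50,310,200,5,"pics/s12.png")
a=np.linspace(0,2*np.pi,60)
b=p[2]-22.4
for r,z in((30,b+52),(27,b)):
    q=(proj(S,np.c_[p[0]+r*np.cos(a),p[1]+r*np.sin(a),np.full(60,z)])+.5-[190,50])*5
    print(q.min(0),q.max(0))
E
python3 plan.py 520 -290 165 -0.5 15
```

```text
[450.17837375 252.64599937 166.54287509] 0.02607287003433461 60.58813679825574 [-0.3068485   0.27948192 -0.14621505]
[161.28353009 192.40335236] [312.32634634 276.02695368]
[184.87720908 304.78471331] [316.79904653 381.19410406]
[0, -35, 4] 0.067
[0, -36, 4] 0.067
[0, -36, 4] 0.067
[0, -37, 4] 0.067
[1, -37, 4] 0.067
[0, -37, 4] 0.067
[0, -38, 4] 0.067
[0, -38, 3] 0.067
[0, -38, 4] 0.067
[0, -39, 4] 0.067
[0, -39, 3] 0.067
[0, -39, 4] 0.067
[0, -40, 3] 0.067
[0, -40, 4] 0.067
[1, -41, 3] 0.067
sim end [ 519.9 -290.3  164.5] -0.494 t 17.475 now [450.2 252.6 166.5] 0.511 60.58813679825574
```

View pics/s12.png

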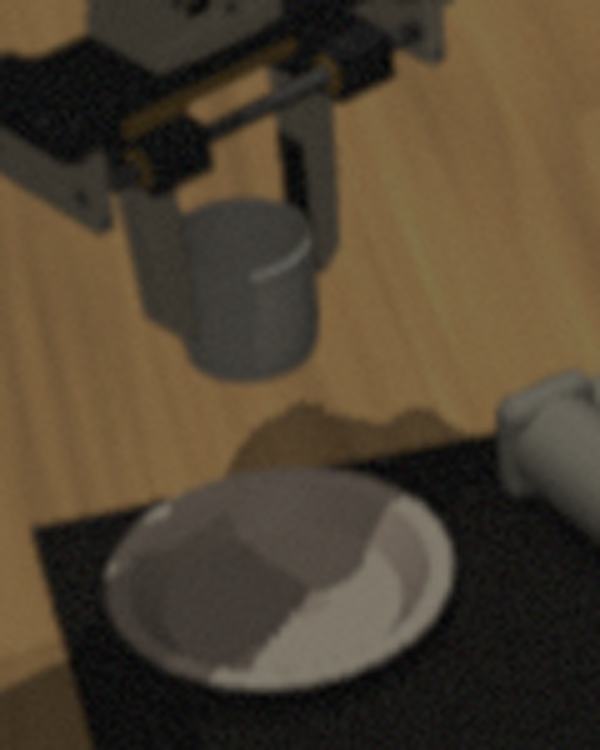

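The mould hangs level, with its bottom edge at crop (250,381) where predicted. The plate stays put. Carrying it to the large circle.

```bash
python3 plan.py 440 -299 165 -0.59 15
```

```text
[0, -38, 0] 0.073
[0, -38, -1] 0.073
[0, -39, 0] 0.073
[0, -38, -1] 0.073
[1, -39, 0] 0.073
[0, -38, -1] 0.073
[0, -39, 0] 0.073
[0, -39, -1] 0.073
[0, -38, 0] 0.073
[0, -39, -1] 0.073
[0, -39, -1] 0.073
[0, -39, -1] 0.073
[0, -39, 0] 0.073
[0, -40, -1] 0.073
[1, -39, -1] 0.073
sim end [ 439.9 -299.2  164.5] -0.584 t 17.475 now [450.2 252.6 166.5] 0.511 60.58813679825574
```

Request:
carry_out(increments=[{"offset": [0,-38,0],"spin": 0.073,"gripper": -1},{"offset": [0,-38,-1],"spin": 0.073,"gripper": -1},{"offset": [0,-39,0],"spin": 0.073,"gripper": -1},{"offset": [0,-38,-1],"spin": 0.073,"gripper": -1},{"offset": [0,-39,0],"spin": 0.073,"gripper": -1}])

```text
time: 18.1
ee_pos: [515.5, 71.6, 163.8]
orientation: [2.879, 1.57, 3.023]
ft_force: [0.1, -0.0, -0.6]
grip_width: 60.1
```

Request:
carry_out(increments=[{"offset": [0,-38,-1],"spin": 0.073,"gripper": -1},{"offset": [0,-39,0],"spin": 0.073,"gripper": -1},{"offset": [0,-39,-1],"spin": 0.073,"gripper": -1},{"offset": [0,-38,0],"spin": 0.073,"gripper": -1},{"offset": [0,-39,-1],"spin": 0.073,"gripper": -1}])

```text
time: 18.73
ee_pos: [512.2, -120.3, 163.7]
orientation: [2.692, 1.57, 2.471]
ft_force: [-0.5, 0.6, -1.4]
grip_width: 60.1
```

Request:
carry_out(increments=[{"offset": [0,-39,-1],"spin": 0.073,"gripper": -1},{"offset": [0,-39,-1],"spin": 0.073,"gripper": -1},{"offset": [0,-35,0],"spin": 0.073,"gripper": -1},{"offset": [0,-30,-1],"spin": 0.073,"gripper": -1},{"offset": [0,-20,-1],"spin": 0.073,"gripper": -1}])

```text
time: 19.35
ee_pos: [452.9, -271.7, 163.7]
orientation: [-2.844, 1.57, 2.85]
ft_force: [0.6, 0.4, -1.8]
grip_width: 60.2
```

```bash
python3 - <<'E'
from h import *
S=load("side");S=load("side")
E
python3 plan.py 440.5 -299.3 50 -0.59 5
```

```text
[23, -6, 1] 0.0
[22, -5, 1] 0.0
[23, -6, 1] 0.0
[23, -6, 1] 0.0
[23, -6, 1] 0.0
sim end [ 440.4 -299.4   49.7] -0.589 t 19.45 now [ 452.4 -272.5  163.7] -0.589 60.49264597481157
```

Request:
carry_out(increments=[{"offset": [20,-6,1],"spin": 0,"gripper": -1},{"offset": [25,-7,1],"spin": 0,"gripper": -1},{"offset": [25,-7,1],"spin": 0,"gripper": -1},{"offset": [25,-6,1],"spin": 0,"gripper": -1},{"offset": [18,-3,1],"spin": 0,"gripper": -1}])

```text
time: 20.08
ee_pos: [443.0, -295.6, 50.0]
orientation: [2.215, 1.569, 1.634]
ft_force: [0.2, 0.1, -0.7]
grip_width: 60.6
```

```bash
python3 - <<'E'
from h import *
S=load("side");S=load("side");s=get_state();p=s["ee_pos"];print(p,s["qvel"].max(),s["grip_width"],s["ft_force"])
crop(S,240,290,370,430,5,"pics/s13.png")
a=np.linspace(0,2*np.pi,60)
for nm,c,r,z in(("bottom",p,27,p[2]-22.8),("circle",(440.5,-300),34,4)):
    q=(proj(S,np.c_[c[0]+r*np.cos(a),c[1]+r*np.sin(a),np.full(60,z)])+.5-[240,290])*5
    print(nm,q.min(0),q.max(0))
E
python3 plan.py 440.5 -299.3 30 -0.59 5
```

```text
[ 441.89926772 -295.29798112   49.31726272] 0.021912286212918082 60.20716893558418 [-0.29645861  0.03823973 -0.92566742]
bottom [246.7076885  351.77513764] [417.82794222 501.25618066]
circle [227.68946323 384.11419277] [440.32784963 572.26096302]
[np.float64(3.9), np.float64(-0.8), np.float64(0.2)] 0.002
[np.float64(3.8), np.float64(-0.8), np.float64(0.2)] 0.002
[np.float64(3.9), np.float64(-0.9), np.float64(0.2)] 0.002
[np.float64(3.9), np.float64(-0.8), np.float64(0.2)] 0.002
[np.float64(3.8), np.float64(-0.8), np.float64(0.2)] 0.002
sim end [ 440.5 -299.3   30. ] -0.592 t 20.175 now [ 441.9 -295.3   49.3] -0.582 60.20716893558418
```

View pics/s13.png

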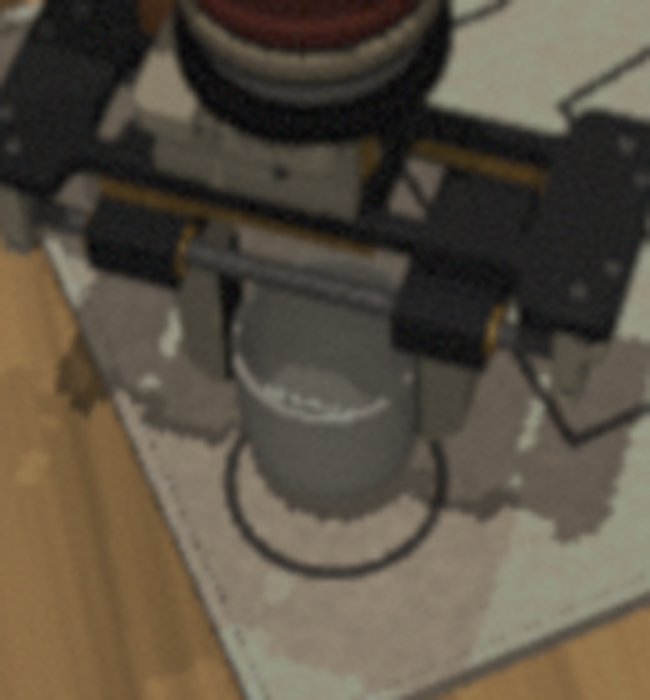

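The circle is at crop (336,480), bottom edge at 575. The mould foot bottom is at about 515, hovering about 20 mm up. Lowering most of the way, then checking.

Request:
carry_out(increments=[{"offset": [5,-2,0],"spin": 0,"gripper": -1},{"offset": [5,-1,0],"spin": 0,"gripper": -1},{"offset": [4,0,0],"spin": 0,"gripper": -1},{"offset": [2,0,0],"spin": 0,"gripper": -1},{"offset": [1,0,0],"spin": 0,"gripper": -1}])

```text
time: 20.8
ee_pos: [440.7, -299.9, 34.1]
orientation: [0.641, 1.571, 0.057]
ft_force: [-0.4, 0.0, -2.1]
grip_width: 60.3
```

Run:
```python
from h import *
S=load("side");s=get_state();p=s["ee_pos"];print(p,s["qvel"].max(),s["grip_width"],s["ft_force"])
crop(S,240,290,370,430,5,"pics/s14.png")
a=np.linspace(0,2*np.pi,60)
for nm,c,r,z in(("bottom",p,27,p[2]-22.8),("rim",p,30,p[2]+29.2)):
    q=(proj(S,np.c_[c[0]+r*np.cos(a),c[1]+r*np.sin(a),np.full(60,z)])+.5-[240,290])*5
    print(nm,q.min(0),q.max(0))
```

```text
[ 440.70398966 -299.86429612   33.99517029] 0.004249325896086908 60.11369508383015 [-0.29848499 -0.53383614 -0.94634899]
bottom [248.94405786 390.2449332 ] [418.67341947 539.95424281]
rim [230.48416464 291.92397795] [426.72055184 461.16914376]
```

View pics/s14.png

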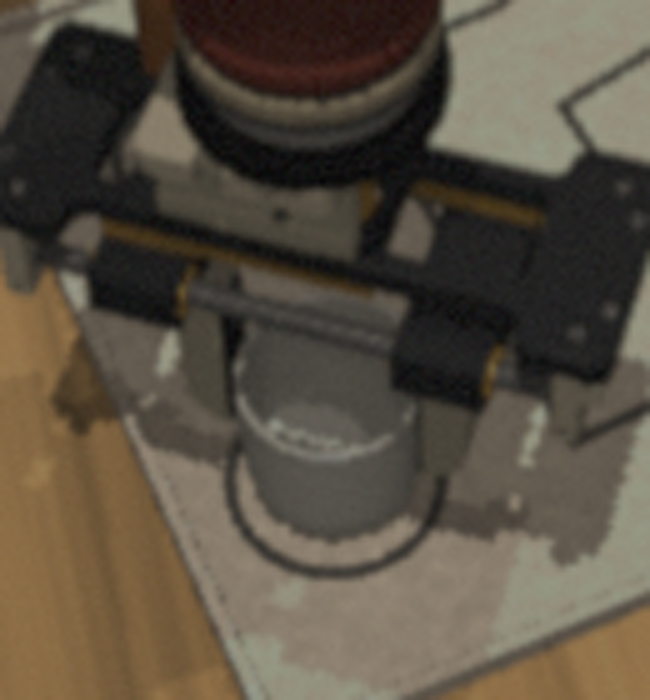

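The mould is centred over the circle: foot centre at crop x 334 against circle 335. Lowering to contact.

Request:
carry_out(increments=[{"offset": [3,0,0],"spin": 0,"gripper": -1},{"offset": [2,0,0],"spin": 0,"gripper": -1},{"offset": [1,0,0],"spin": 0,"gripper": -1},{"offset": [0.5,0,0],"spin": 0,"gripper": -1},{"offset": [0.5,0,0],"spin": 0,"gripper": -1}])

```text
time: 21.48
ee_pos: [440.7, -299.9, 27.4]
orientation: [-2.262, 1.571, -2.846]
ft_force: [-0.9, 0.8, 5.1]
grip_width: 60.4
```

Request:
carry_out(increments=[{"offset": [0,0,0],"spin": 0,"gripper": 0.4},{"offset": [0,0,0],"spin": 0,"gripper": 0.6},{"offset": [0,0,0],"spin": 0,"gripper": 0.7},{"offset": [-5,0,0],"spin": 0,"gripper": 0.7},{"offset": [-15,0,0],"spin": 0,"gripper": 0.7}])

```text
time: 22.1
ee_pos: [440.2, -299.6, 47.2]
orientation: [3.14, 1.569, 2.556]
ft_force: [-0.5, -0.4, 0.2]
grip_width: 78.8
```

Request:
carry_out(increments=[{"offset": [-25,0,0],"spin": 0,"gripper": 0.7},{"offset": [-25,0,0],"spin": 0,"gripper": 0.8},{"offset": [-30,0,0],"spin": 0,"gripper": 0.8},{"offset": [-30,0,0],"spin": 0,"gripper": 0.8},{"offset": [-20,0,0],"spin": 0,"gripper": 0.8}])

```text
time: 22.72
ee_pos: [441.2, -300.1, 179.8]
orientation: [0.025, 1.568, -0.559]
ft_force: [0.3, -0.1, -0.6]
grip_width: 83.6
```

```bash
python3 - <<'E'
from h import *
S=load("side");s=get_state();p=s["ee_pos"];print(p,s["qvel"].max(),s["grip_width"],s["ft_force"])
crop(S,220,260,370,430,4,"pics/s15.png")
E
python3 plan.py 609 242 170 0.368 15
```

```text
[ 442.48415623 -300.83480988  181.93004144] 0.028055019866797096 83.5476042728202 [-0.25330138 -0.79274209  1.4982285 ]
[1, 35, 7] -0.063
[1, 36, 8] -0.063
[0, 36, 7] -0.063
[1, 37, 7] -0.063
[1, 37, 7] -0.063
[1, 38, 7] -0.063
[1, 39, 7] -0.063
[0, 39, 6] -0.063
[1, 39, 7] -0.063
[1, 40, 6] -0.063
[1, 41, 7] -0.063
[1, 41, 6] -0.063
[0, 41, 6] -0.063
[1, 42, 6] -0.063
[1, 43, 6] -0.063
sim end [608.7 241.8 169.9] 0.361 t 22.775 now [ 442.5 -300.8  181.9] -0.584 83.5476042728202
```

View pics/s15.png

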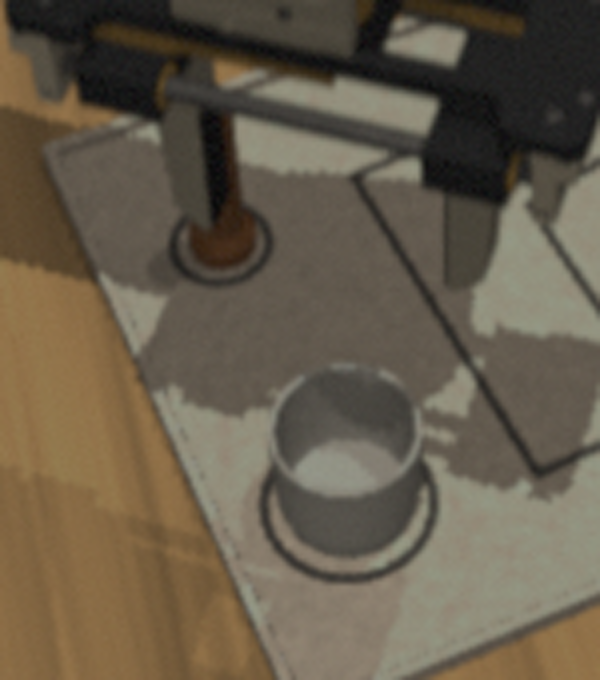

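The mould stands mouth up in its circle, foot bottom at crop (350,555) inside the line at 578. The tamper is still in its own circle at (220,250). On to the press.

Request:
carry_out(increments=[{"offset": [0,35,7],"spin": -0.063,"gripper": 0.9},{"offset": [0,36,8],"spin": -0.063,"gripper": 0.9},{"offset": [0,36,7],"spin": -0.063,"gripper": 0.9},{"offset": [1,37,7],"spin": -0.063,"gripper": 0.9},{"offset": [1,37,7],"spin": -0.063,"gripper": 0.9}])

```text
time: 23.4
ee_pos: [552.7, -153.0, 175.3]
orientation: [-0.129, 1.57, -0.396]
ft_force: [-0.0, -0.6, -0.0]
grip_width: 88.3
```

Request:
carry_out(increments=[{"offset": [1,38,7],"spin": -0.063,"gripper": 0.9},{"offset": [1,39,7],"spin": -0.063,"gripper": 0.9},{"offset": [0,39,6],"spin": -0.063,"gripper": 0.9},{"offset": [1,39,7],"spin": -0.063,"gripper": 0.9},{"offset": [1,40,6],"spin": -0.063,"gripper": 0.9}])

```text
time: 24.02
ee_pos: [612.4, 34.4, 171.3]
orientation: [-0.616, 1.57, -0.569]
ft_force: [0.4, -0.1, 0.1]
grip_width: 88.4
```

Request:
carry_out(increments=[{"offset": [1,41,7],"spin": -0.063,"gripper": 0.9},{"offset": [1,41,6],"spin": -0.063,"gripper": 0.9},{"offset": [0,40,6],"spin": -0.063,"gripper": 0.9},{"offset": [1,35,6],"spin": -0.063,"gripper": 0.9},{"offset": [1,30,6],"spin": -0.063,"gripper": 0.9}])

```text
time: 24.65
ee_pos: [611.9, 224.1, 167.3]
orientation: [1.205, 1.57, 1.569]
ft_force: [-0.9, 0.6, 0.1]
grip_width: 88.4
```

```bash
python3 - <<'E'
from h import *
S=load("side");S=load("side");s=get_state();p=s["ee_pos"];print(p)
E
python3 plan.py 608.6 245.7 80 0.368 5
```

```text
[610.34815081 227.88606078 167.38740201]
[17, 3, 1] 0.0
[18, 4, 1] 0.0
[17, 3, 1] 0.0
[18, 4, 1] 0.0
[17, 3, 1] 0.0
sim end [608.9 245.5  80.4] 0.368 t 24.75 now [610.3 227.9 167.4] 0.368 88.14291209186128
```

Request:
carry_out(increments=[{"offset": [17,4,1],"spin": 0,"gripper": 0.9},{"offset": [18,4,1],"spin": 0,"gripper": 0.9},{"offset": [17,4,1],"spin": 0,"gripper": 0.9},{"offset": [18,4,1],"spin": 0,"gripper": 0.9},{"offset": [17,2,1],"spin": 0,"gripper": 0.9}])

```text
time: 25.38
ee_pos: [610.5, 241.3, 78.6]
orientation: [2.891, 1.57, -3.031]
ft_force: [1.4, 0.8, 0.2]
grip_width: 88.3
```

```bash
python3 - <<'E'
from h import *
S=load("side");S=load("side");s=get_state();p=s["ee_pos"];print(p)
print((proj(S,p)+.5-[260,70])*6)
crop(S,260,70,380,190,5,"pics/s16.png")
E
python3 plan.py 608.6 245.7 13 0.368 5
```

```text
[609.24664588 240.59633212  77.32023361]
[[342.65351443 389.04637002]]
[13, 1, 0] -0.001
[13, 1, 0] -0.001
[13, 1, 1] -0.001
[12, 1, 0] -0.001
[13, 1, 0] -0.001
sim end [608.4 245.6  13.3] 0.367 t 25.475 now [609.2 240.6  77.3] 0.362 87.92591670020423
```

View pics/s16.png

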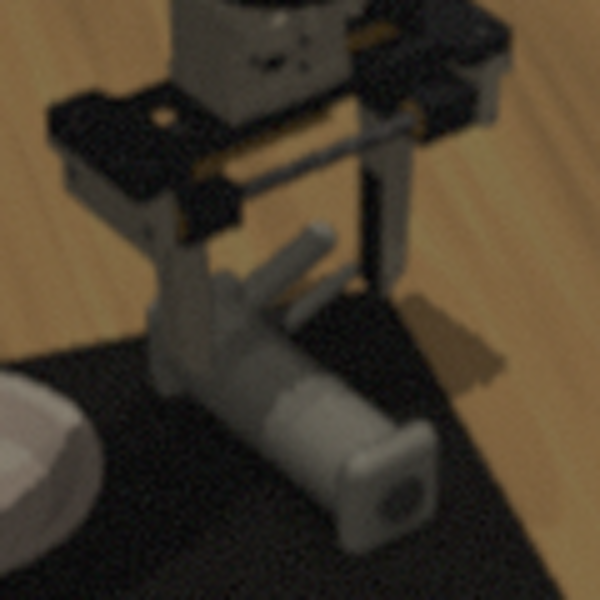

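The fingers straddle the barrel (tips at crop (198,370) and (385,285)), with the trigger clear towards the tail. Descending.

Request:
carry_out(increments=[{"offset": [14,1,0],"spin": 0,"gripper": 0.9},{"offset": [14,1,0],"spin": 0,"gripper": 0.9},{"offset": [14,1,0],"spin": 0,"gripper": 0.9},{"offset": [12,1,0],"spin": 0,"gripper": 0.9},{"offset": [9,1,0],"spin": 0,"gripper": 0.8}])

```text
time: 26.1
ee_pos: [608.8, 245.7, 16.1]
orientation: [3.119, 1.57, -2.803]
ft_force: [-0.0, 0.2, 0.1]
grip_width: 84.6
```

```bash
python3 - <<'E'
from h import *
S=load("side");s=get_state();p=s["ee_pos"];print(p,s["ft_force"])
crop(S,260,70,380,190,5,"pics/s17.png")
E
python3 plan.py 608.6 245.7 12.5 0.368 1
```

```text
[608.02199977 245.63035593  15.08038205] [-0.16094106 -0.11827094 -0.86243833]
[np.float64(2.6), np.float64(-0.1), np.float64(0.6)] -0.007
sim end [608.6 245.7  12.5] 0.368 t 26.15 now [608.  245.6  15.1] 0.361 83.9030633396029
```

View pics/s17.png

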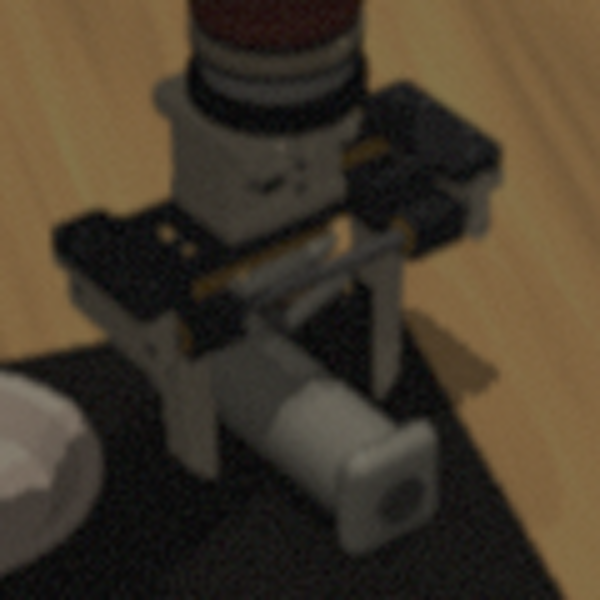

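The barrel lies between the fingers. Final 3 mm down and close.

Request:
carry_out(increments=[{"offset": [3,0,0.5],"spin": -0.006,"gripper": 0.6},{"offset": [0,0,0],"spin": 0,"gripper": 0.4},{"offset": [0,0,0],"spin": 0,"gripper": 0.2},{"offset": [0,0,0],"spin": 0,"gripper": 0},{"offset": [0,0,0],"spin": 0,"gripper": -1}], force=45)

```text
time: 26.78
ee_pos: [609.0, 245.7, 14.4]
orientation: [-2.908, 1.57, -2.541]
ft_force: [-1.7, -0.8, 2.0]
grip_width: 45.2
```

Request:
carry_out(increments=[{"offset": [0,0,0],"spin": 0,"gripper": -1},{"offset": [0,0,0],"spin": 0,"gripper": -1},{"offset": [-2,0,0],"spin": 0,"gripper": -1},{"offset": [-4,0,0],"spin": 0,"gripper": -1},{"offset": [-6,0,0],"spin": 0,"gripper": -1}])

```text
time: 27.4
ee_pos: [609.4, 245.8, 25.7]
orientation: [2.965, 1.57, -2.951]
ft_force: [-0.4, 0.4, -2.9]
grip_width: 45.1
```

Run:
```python
from h import *
S=load("side");s=get_state();p=s["ee_pos"];print(p,s["ft_force"],s["grip_width"],s["torque"])
crop(S,260,70,380,190,5,"pics/s18.png")
```

```text
[610.03681428 246.27698468  26.98435497] [-0.15971076  0.21784596 -2.77055366] 45.33487508274991 [-0.01494752 -0.14750236  0.08768949]
```

View pics/s18.png

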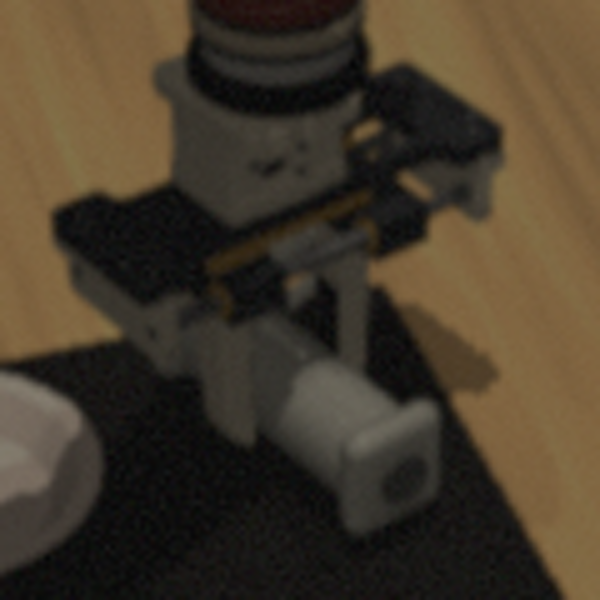

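The press is held level (grip 45 mm) and off the mat. Lifting and carrying.

Request:
carry_out(increments=[{"offset": [-15,0,0],"spin": 0,"gripper": -1},{"offset": [-20,0,0],"spin": 0,"gripper": -1},{"offset": [-25,0,0],"spin": 0,"gripper": -1},{"offset": [-25,0,0],"spin": 0,"gripper": -1},{"offset": [-15,0,0],"spin": 0,"gripper": -1}])

```text
time: 28.08
ee_pos: [610.3, 246.7, 129.1]
orientation: [0.127, 1.567, 0.495]
ft_force: [-0.2, 0.4, -3.6]
grip_width: 45.3
```

```bash
python3 - <<'E'
from h import *
S=load("side");S=load("side");s=get_state();p=s["ee_pos"];print(p,s["ft_force"],s["grip_width"],s["torque"])
crop(S,260,10,380,190,4,"pics/s19.png")
E
python3 plan.py 529.8 -216.5 125 0.191 15
```

```text
[610.74808557 246.9025396  129.01117664] [ 0.69917764  0.53974595 -3.54269957] 45.12444678685283 [ 0.01535207 -0.0914879  -0.01350807]
[0, -34, -6] 0.012
[1, -33, -7] 0.012
[0, -32, -9] 0.012
[0, -32, -10] 0.012
[0, -31, -11] 0.012
[1, -31, -12] 0.012
[0, -29, -14] 0.012
[0, -29, -14] 0.012
[0, -28, -15] 0.012
[1, -27, -17] 0.012
[0, -26, -17] 0.012
[0, -25, -19] 0.012
[0, -24, -19] 0.012
[1, -23, -20] 0.012
[0, -22, -20] 0.012
sim end [ 529.9 -216.   125. ] 0.187 t 28.175 now [610.7 246.9 129. ] 0.367 45.12444678685283
```

View pics/s19.png

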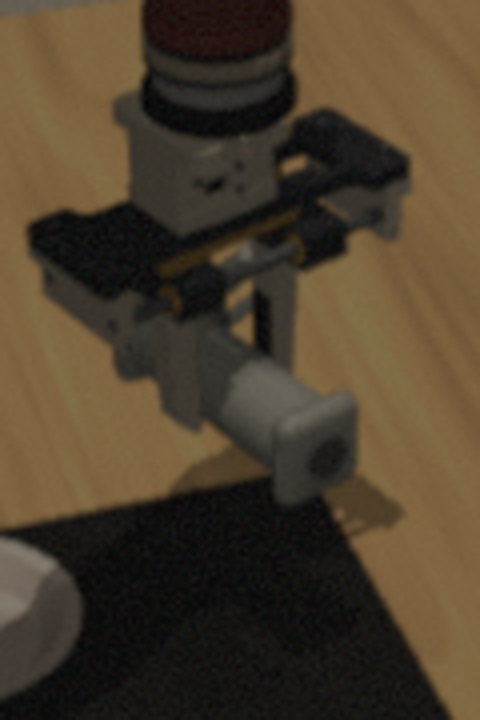

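The press is well held and level, with the grip side pointing away from the robot. Moving to the tray.

Request:
carry_out(increments=[{"offset": [0,-34,-6],"spin": 0.012,"gripper": -1},{"offset": [0,-33,-7],"spin": 0.012,"gripper": -1},{"offset": [0,-32,-9],"spin": 0.012,"gripper": -1},{"offset": [0,-32,-10],"spin": 0.012,"gripper": -1},{"offset": [0,-31,-11],"spin": 0.012,"gripper": -1}])

```text
time: 28.8
ee_pos: [622.9, 77.6, 125.1]
orientation: [3.105, 1.569, -2.872]
ft_force: [-0.3, -0.2, -4.0]
grip_width: 45.3
```

Request:
carry_out(increments=[{"offset": [0,-31,-12],"spin": 0.012,"gripper": -1},{"offset": [0,-29,-14],"spin": 0.012,"gripper": -1},{"offset": [0,-29,-14],"spin": 0.012,"gripper": -1},{"offset": [0,-28,-15],"spin": 0.012,"gripper": -1},{"offset": [0,-27,-17],"spin": 0.012,"gripper": -1}])

```text
time: 29.42
ee_pos: [593.9, -80.2, 125.2]
orientation: [2.79, 1.569, 3.037]
ft_force: [-0.6, -0.0, -3.1]
grip_width: 45.3
```

Request:
carry_out(increments=[{"offset": [0,-26,-17],"spin": 0.012,"gripper": -1},{"offset": [0,-25,-17],"spin": 0.012,"gripper": -1},{"offset": [0,-22,-15],"spin": 0.012,"gripper": -1},{"offset": [0,-18,-12],"spin": 0.012,"gripper": -1},{"offset": [0,-10,-6],"spin": 0.012,"gripper": -1}])

```text
time: 30.05
ee_pos: [551.3, -194.0, 125.6]
orientation: [3.012, 1.57, -3.087]
ft_force: [0.1, 0.1, -2.9]
grip_width: 45.3
```

```bash
python3 - <<'E'
from h import *
S=load("side");S=load("side");s=get_state();p=s["ee_pos"];print(p,s["ft_force"],s["grip_width"])
crop(S,230,150,430,400,2.4,"pics/s20.png")
E
python3 plan.py 530.5 -216.4 60 0.191 5
```

```text
[ 551.59707855 -194.03233052  125.7721019 ] [ 0.39085918  0.62018884 -2.96488922] 45.184126141455074
[13, -4, -5] -0.001
[13, -3, -5] -0.001
[13, -4, -5] -0.001
[14, -4, -5] -0.001
[13, -3, -5] -0.001
sim end [ 530.4 -216.4   59.8] 0.19 t 30.15 now [ 551.6 -194.   125.8] 0.185 45.184126141455074
```

View pics/s20.png

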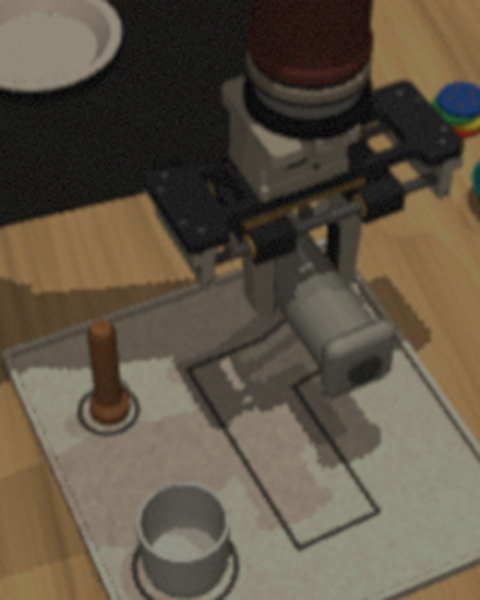

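The press hovers before its outline with the right orientation. The tamper and mould are undisturbed. Moving over and lowering partway.

Request:
carry_out(increments=[{"offset": [13,-4,-5],"spin": -0.001,"gripper": -1},{"offset": [13,-4,-5],"spin": -0.001,"gripper": -1},{"offset": [13,-4,-5],"spin": -0.001,"gripper": -1},{"offset": [13,-4,-5],"spin": -0.001,"gripper": -1},{"offset": [13,-3,-4],"spin": -0.001,"gripper": -1}])

```text
time: 30.78
ee_pos: [531.7, -216.2, 60.0]
orientation: [2.614, 1.57, 2.806]
ft_force: [-0.6, 0.4, -4.0]
grip_width: 45.3
```

```bash
python3 - <<'E'
from h import *
S=load("side");S=load("side");s=get_state();p=s["ee_pos"];print(p,s["ft_force"],s["grip_width"],s["qvel"].max())
E
python3 plan.py 530.2 -216.9 34 0.191 5
```

```text
[ 530.23310919 -216.32935503   59.12551304] [ 0.19154615 -0.14895332 -3.49723507] 44.95960925413612 0.014351837027380998
[np.float64(5.0), np.float64(-0.1), np.float64(-0.0)] 0.0
[np.float64(5.1), np.float64(-0.1), np.float64(-0.1)] 0.0
[np.float64(5.0), np.float64(-0.1), np.float64(0.0)] 0.0
[np.float64(5.0), np.float64(-0.1), np.float64(-0.0)] 0.0
[np.float64(5.0), np.float64(-0.2), np.float64(-0.0)] 0.0
sim end [ 530.2 -216.9   34. ] 0.191 t 30.875 now [ 530.2 -216.3   59.1] 0.191 44.95960925413612
```

Request:
carry_out(increments=[{"offset": [7,0,0],"spin": 0,"gripper": -1},{"offset": [7,-0.5,0],"spin": 0,"gripper": -1},{"offset": [7,0,0],"spin": 0,"gripper": -1},{"offset": [7,0,0],"spin": 0,"gripper": -1},{"offset": [5,0,0],"spin": 0,"gripper": -1}])

```text
time: 31.5
ee_pos: [532.1, -216.2, 27.5]
orientation: [2.485, 1.57, 2.677]
ft_force: [-0.6, 0.2, -2.8]
grip_width: 45.0
```

Run:
```python
from h import *
S=load("side");S=load("side");s=get_state();p=s["ee_pos"];print(p,s["ft_force"],s["grip_width"],s["qvel"].max())
crop(S,280,240,420,400,4.5,"pics/s21.png")
th=.191-np.pi/2;ex=np.array([np.cos(th),np.sin(th),0]);ey=np.array([-ex[1],ex[0],0])
b=np.array([p[0],p[1],p[2]-10.2])+4*ex
for nm,(x,y,z) in dict(noseLo=(78,-25,0),noseHi=(78,25,0),noseLoT=(78,-25,52),noseHiT=(78,25,52),tailLo=(-78,-25,52),grip=(-95,88,26)).items():
    print(nm,((proj(S,b+x*ex+y*ey+[0,0,z])+.5-[280,240])*4.5).round())
```

```text
[ 531.83503873 -216.11467922   27.40805107] [ 0.01959223  0.52907654 -3.69055889] 45.43519883266886 0.006163887465303683
noseLo [[344. 580.]]
noseHi [[465. 526.]]
noseLoT [[348. 499.]]
noseHiT [[474. 443.]]
tailLo [[147. 188.]]
grip [[383. 101.]]
```

View pics/s21.png

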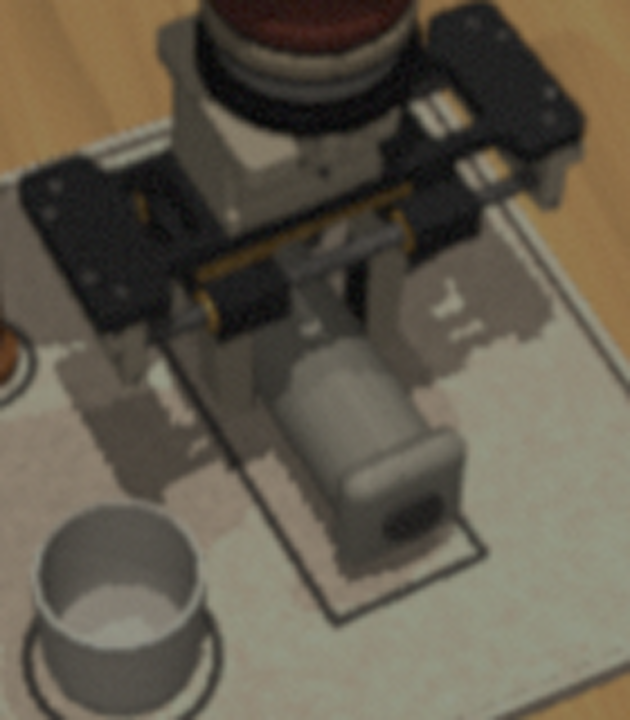

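The nose is inside the outline's line (corners at crop (337,622) and (485,550)) and still about 13 mm above the floor. I correct by 1–2 mm and lower.

Request:
carry_out(increments=[{"offset": [2,-0.5,-1],"spin": 0,"gripper": -1},{"offset": [3,0,-0.7],"spin": 0,"gripper": -1},{"offset": [2,0,0],"spin": 0,"gripper": -1},{"offset": [1,0,0],"spin": 0,"gripper": -1},{"offset": [1,0,0],"spin": 0,"gripper": -1}])

```text
time: 32.22
ee_pos: [530.8, -217.1, 19.1]
orientation: [-0.088, 1.571, 0.104]
ft_force: [-0.8, -0.3, -2.8]
grip_width: 45.1
```

Run:
```python
from h import *
S=load("side");s=get_state();p=s["ee_pos"];print(p,s["ft_force"],s["grip_width"],s["qvel"].max())
crop(S,280,240,420,400,4.5,"pics/s22.png")
th=.191-np.pi/2;ex=np.array([np.cos(th),np.sin(th),0]);ey=np.array([-ex[1],ex[0],0])
b=np.array([p[0],p[1],p[2]-10.2])+4*ex
for nm,(x,y,z) in dict(noseLo=(78,-25,0),noseHi=(78,25,0),noseLoT=(78,-25,52),noseHiT=(78,25,52)).items():
    print(nm,((proj(S,b+x*ex+y*ey+[0,0,z])+.5-[280,240])*4.5).round())
```

```text
[ 530.68273982 -216.9951799    18.92894208] [ 0.01261648 -0.57021823 -3.92122455] 45.12447842067238 0.003979225604822251
noseLo [[341. 596.]]
noseHi [[461. 541.]]
noseLoT [[345. 515.]]
noseHiT [[470. 460.]]
```

View pics/s22.png

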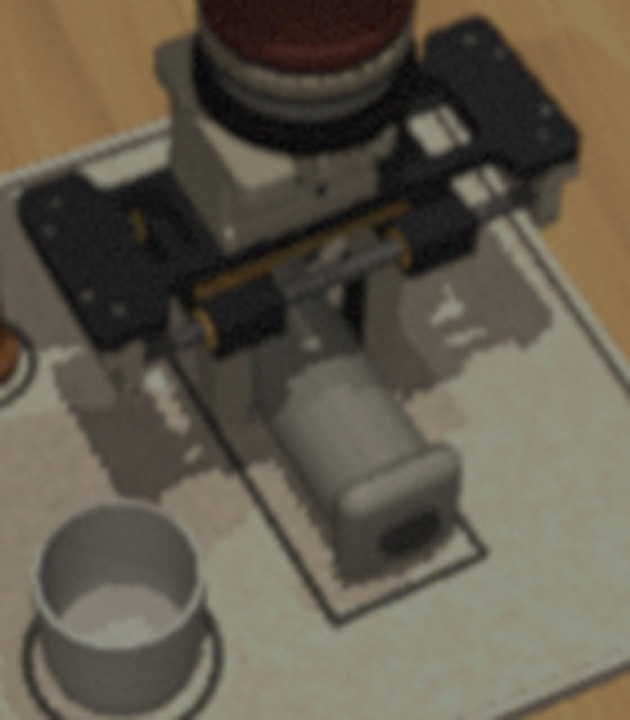

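Nose bottom is at about (340,585)–(458,532), inside the outline. Continuing down to contact.

Request:
carry_out(increments=[{"offset": [1.5,0,0],"spin": 0,"gripper": -1},{"offset": [1.5,0,0],"spin": 0,"gripper": -1},{"offset": [1,0,0],"spin": 0,"gripper": -1},{"offset": [0.5,0,0],"spin": 0,"gripper": -1},{"offset": [0,0,0],"spin": 0,"gripper": -1}])

```text
time: 32.9
ee_pos: [530.7, -217.0, 14.5]
orientation: [1.496, 1.571, 1.688]
ft_force: [-0.3, 0.2, -3.7]
grip_width: 45.2
```

Run:
```python
from h import *
S=load("side");s=get_state();p=s["ee_pos"];print(p,s["ft_force"],s["grip_width"],s["torque"])
crop(S,280,240,420,400,4.5,"pics/s23.png")
th=-1.3796;ex=np.array([np.cos(th),np.sin(th),0]);ey=np.array([-ex[1],ex[0],0])
b=np.array([531,-220.8,4])
for nm,(x,y,z) in dict(noseLo=(78,-25,0),noseHi=(78,25,0),noseLoT=(78,-25,52),noseHiT=(78,25,52),lineLo=(84,-31,0),lineHi=(84,31,0)).items():
    print(nm,((proj(S,b+x*ex+y*ey+[0,0,z])+.5-[280,240])*4.5).round())
```

```text
[ 530.70396996 -217.0467945    14.58480525] [-0.37164457 -0.51438615 -3.35548975] 44.90847247611828 [-0.00990503 -0.09930684  0.07038187]
noseLo [[339. 603.]]
noseHi [[459. 548.]]
noseLoT [[343. 523.]]
noseHiT [[468. 467.]]
lineLo [[333. 623.]]
lineHi [[482. 554.]]
```

View pics/s23.png

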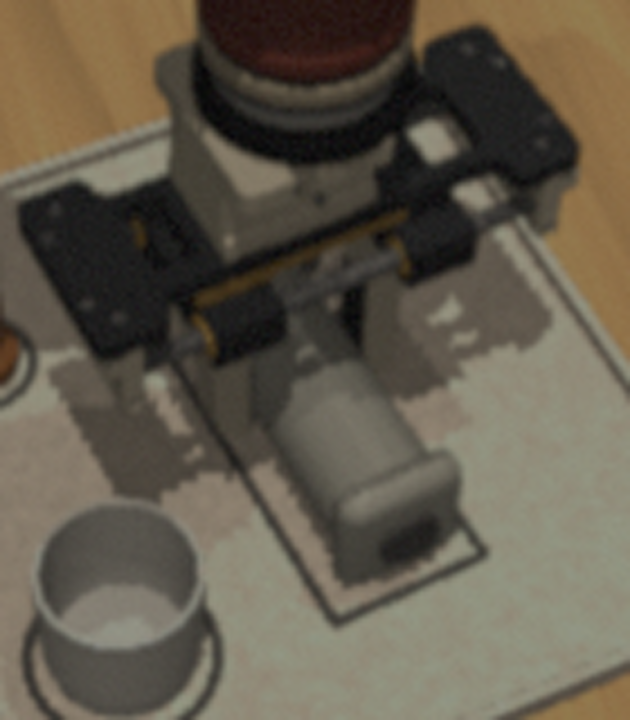

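Not yet touching; lowering further in small steps.

Request:
carry_out(increments=[{"offset": [0.7,0,0],"spin": 0,"gripper": -1},{"offset": [0.7,0,0],"spin": 0,"gripper": -1},{"offset": [0.7,0,0],"spin": 0,"gripper": -1},{"offset": [0,0,0],"spin": 0,"gripper": -1},{"offset": [0,0,0],"spin": 0,"gripper": -1}])

```text
time: 33.58
ee_pos: [530.9, -217.1, 14.3]
orientation: [-1.471, 1.57, -1.279]
ft_force: [-2.6, 0.9, 9.9]
grip_width: 45.3
```

Run:
```python
from h import *
S=load("side");s=get_state();p=s["ee_pos"];print(p,s["ft_force"],s["grip_width"],s["torque"])
crop(S,310,320,400,390,8,"pics/s24.png")
```

```text
[ 530.88327121 -217.07902096   14.28091509] [-3.38929328  0.39760529  9.19206309] 45.04348560336402 [ 0.11645957  0.79585505 -0.05384046]
```

View pics/s24.png

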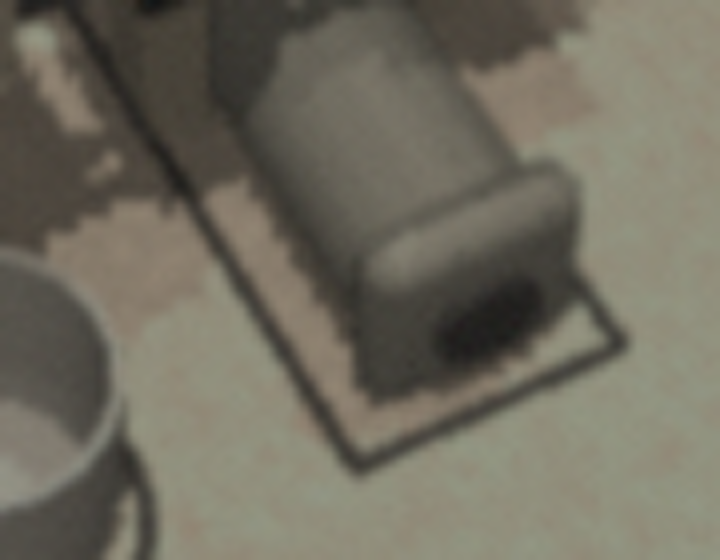

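Run:
```python
from h import *
S=load("side")
f=lambda x,y:[(x+.5)/8-.5+310,(y+.5)/8-.5+320]
th=-1.3796;ex=np.array([np.cos(th),np.sin(th)]);ey=np.array([-ex[1],ex[0]])
b=np.array([531,-220.8])
for p in [(370,398),(420,385),(555,320),(360,468),(625,340),(200,195)]:
    d=plane(S,f(*p),4)[0,:2]-b;print(p,(d@ex).round(1),(d@ey).round(1))
```

```text
(370, 398) 71.9 -19.8
(420, 385) 73.9 -9.3
(555, 320) 73.1 23.0
(360, 468) 85.2 -29.5
(625, 340) 83.8 33.3
(200, 195) 12.4 -27.7
```

In the outline's frame the line's nose end is at x≈84.5 while the nose edge reads about 74 (should be 78). It is laterally centred. I lift slightly, shift 4 mm noseward and set down again.

Request:
carry_out(increments=[{"offset": [-3,0,0],"spin": 0,"gripper": -1},{"offset": [-1,-2,0],"spin": 0,"gripper": -1},{"offset": [0,-2,0],"spin": 0,"gripper": -1},{"offset": [1,0,0],"spin": 0,"gripper": -1},{"offset": [1.5,0,0],"spin": 0,"gripper": -1}])

```text
time: 34.3
ee_pos: [531.4, -221.2, 14.3]
orientation: [-2.752, 1.57, -2.56]
ft_force: [-2.1, -0.1, 7.9]
grip_width: 45.3
```

Request:
carry_out(increments=[{"offset": [0.7,0,0],"spin": 0,"gripper": -1},{"offset": [0.5,0,0],"spin": 0,"gripper": -1},{"offset": [0,0,0],"spin": 0,"gripper": -1},{"offset": [0,0,0],"spin": 0,"gripper": -1},{"offset": [0,0,0],"spin": 0,"gripper": -1}])

```text
time: 34.92
ee_pos: [531.4, -221.1, 14.3]
orientation: [-1.959, 1.57, -1.767]
ft_force: [-2.9, 0.0, 7.2]
grip_width: 45.3
```

Run:
```python
from h import *
S=load("side");s=get_state();p=s["ee_pos"];print(p,s["ft_force"],s["grip_width"],s["torque"])
crop(S,310,320,400,390,8,"pics/s25.png")
T=load("top");crop(T,340,180,490,310,5,"pics/t25.png")
```

```text
[ 531.4200771  -221.14783606   14.30800399] [-2.27030741 -0.04143632  7.97159734] 45.119395526818096 [-0.00597717  0.72671033 -0.03032373]
```

View pics/s25.png

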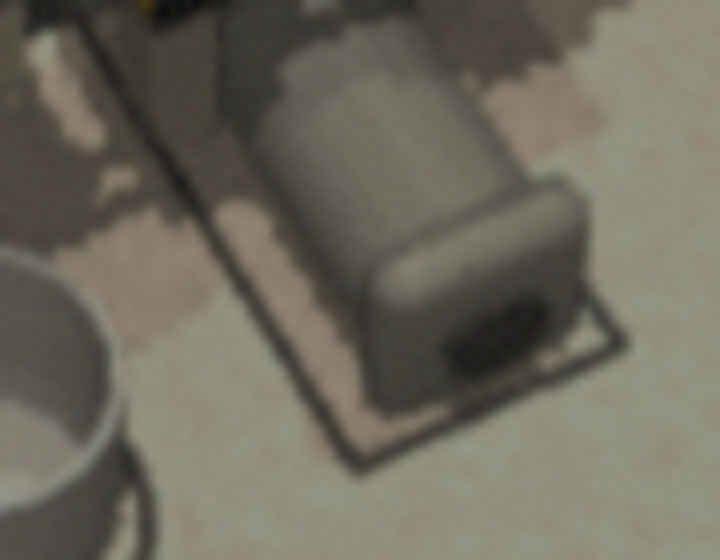

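View pics/t25.png

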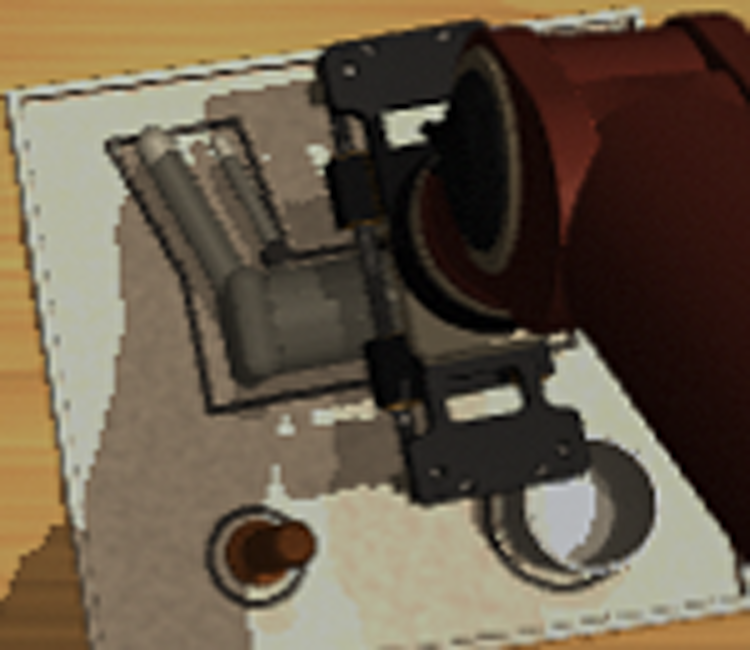

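Run:
```python
from h import *
S=load("side");T=load("top")
f=lambda x,y:[(x+.5)/8-.5+310,(y+.5)/8-.5+320]
g=lambda x,y:[(x+.5)/5-.5+340,(y+.5)/5-.5+180]
th=-1.3796;ex=np.array([np.cos(th),np.sin(th)]);ey=np.array([-ex[1],ex[0]])
def L(d,px,z,b): 
    d=plane(d,px,z)[0,:2]-np.array(b);return (d@ex).round(1),(d@ey).round(1)
bs=(531.95,-221.35);bt=(528.2,-219.3)
print("side nose low",[L(S,f(*p),4,bs) for p in[(390,412),(440,396),(560,345)]])
print("side nose corners at top",[L(S,f(*p),56,bs) for p in[(372,300),(585,205)]])
print("side line",[L(S,f(*p),4,bs) for p in[(360,468),(625,340)]])
print("top grip tip",L(T,g(153,140),34,bt),"tail collar top ends",L(T,g(240,280),54,bt),L(T,g(255,372),54,bt),"lines",[L(T,g(*p),4,bt) for p in[(110,145),(240,122),(210,410),(183,270)]])
```

```text
side nose low [(np.float64(75.9), np.float64(-18.6)), (np.float64(77.3), np.float64(-7.8)), (np.float64(78.0), np.float64(20.0))]
side nose corners at top [(np.float64(79.7), np.float64(-26.6)), (np.float64(79.8), np.float64(21.3))]
side line [(np.float64(84.5), np.float64(-30.3)), (np.float64(83.1), np.float64(32.5))]
top grip tip (np.float64(-90.7), np.float64(89.8)) tail collar top ends (np.float64(-69.2), np.float64(18.5)) (np.float64(-71.0), np.float64(-21.8)) lines [(np.float64(-105.7), np.float64(97.0)), (np.float64(-44.6), np.float64(97.1)), (np.float64(-85.1), np.float64(-30.5)), (np.float64(-84.3), np.float64(34.2))]
```

The nose reads 77–80 mm (78 wanted), and the tail and grip are inside the outline. Releasing.

Request:
carry_out(increments=[{"offset": [-0.5,0,0],"spin": 0,"gripper": 0.1},{"offset": [0,0,0],"spin": 0,"gripper": 0.3},{"offset": [0,0,0],"spin": 0,"gripper": 0.4},{"offset": [0,0,0],"spin": 0,"gripper": 0.4},{"offset": [-5,0,0],"spin": 0,"gripper": 0.4}])

```text
time: 35.75
ee_pos: [531.2, -220.9, 18.1]
orientation: [2.528, 1.57, 2.72]
ft_force: [0.2, -0.2, -1.0]
grip_width: 65.1
```

Request:
carry_out(increments=[{"offset": [-15,0,0],"spin": 0,"gripper": 0.4},{"offset": [-30,0,0],"spin": 0,"gripper": 0.4},{"offset": [-40,0,0],"spin": 0,"gripper": 0.4},{"offset": [-40,0,0],"spin": 0,"gripper": 0.4},{"offset": [-40,0,0],"spin": 0,"gripper": 0.4}])

```text
time: 36.38
ee_pos: [531.4, -220.9, 185.8]
orientation: [-0.441, 1.569, -0.249]
ft_force: [0.4, -0.7, -0.1]
grip_width: 65.0
```

Request:
carry_out(increments=[{"offset": [-20,50,0],"spin": -0.05,"gripper": 0.4},{"offset": [0,50,0],"spin": -0.05,"gripper": 0.4},{"offset": [0,50,0],"spin": -0.05,"gripper": 0.4},{"offset": [0,50,0],"spin": -0.05,"gripper": 0.4},{"offset": [0,50,0],"spin": -0.05,"gripper": 0.4}])

```text
time: 37.0
ee_pos: [459.2, 19.6, 204.5]
orientation: [-0.468, 1.569, -0.024]
ft_force: [0.8, 0.9, -0.1]
grip_width: 65.2
```

Request:
carry_out(increments=[{"offset": [0,50,0],"spin": -0.05,"gripper": 0.4},{"offset": [0,50,0],"spin": -0.05,"gripper": 0.4},{"offset": [0,50,0],"spin": -0.05,"gripper": 0.4},{"offset": [0,30,0],"spin": 0,"gripper": 0.4},{"offset": [0,0,0],"spin": 0,"gripper": 0.4}])

```text
time: 37.62
ee_pos: [371.0, 176.8, 204.5]
orientation: [-0.299, 1.569, 0.299]
ft_force: [0.6, -1.0, -0.0]
grip_width: 65.3
```

Run:
```python
from h import *
S=load("side","pics/s30.png");T=load("top","pics/t30.png");s=get_state();print(s["time"],s["ee_pos"],s["ft_force"])
crop(T,335,175,500,325,4.5,"pics/t31.png")
crop(S,225,245,460,440,3.2,"pics/s31.png")
```

```text
37.725 [372.66715047 174.15756719 203.82442298] [-0.25445042 -0.7806256  -0.39223489]
```

View pics/s30.png

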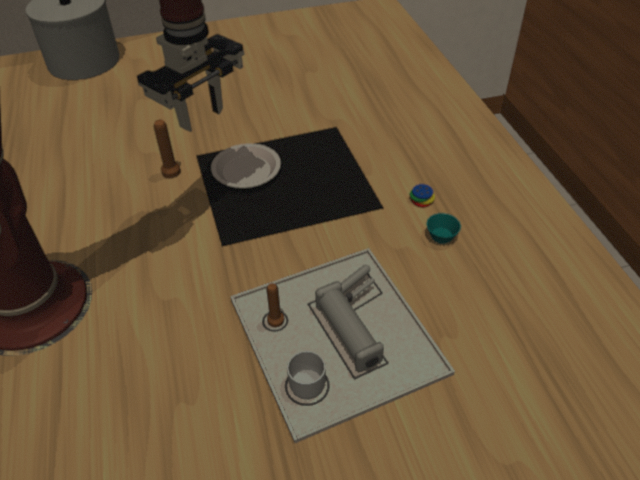

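View pics/t31.png

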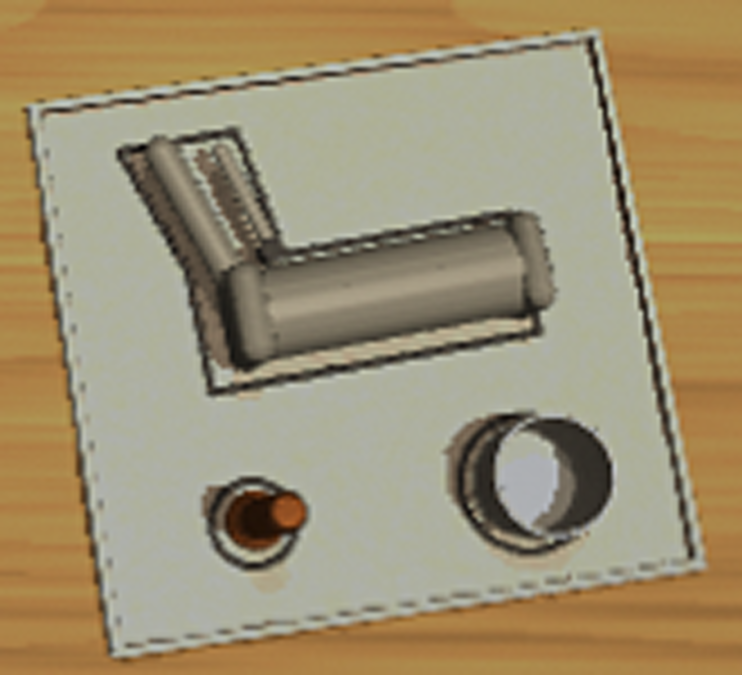

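View pics/s31.png

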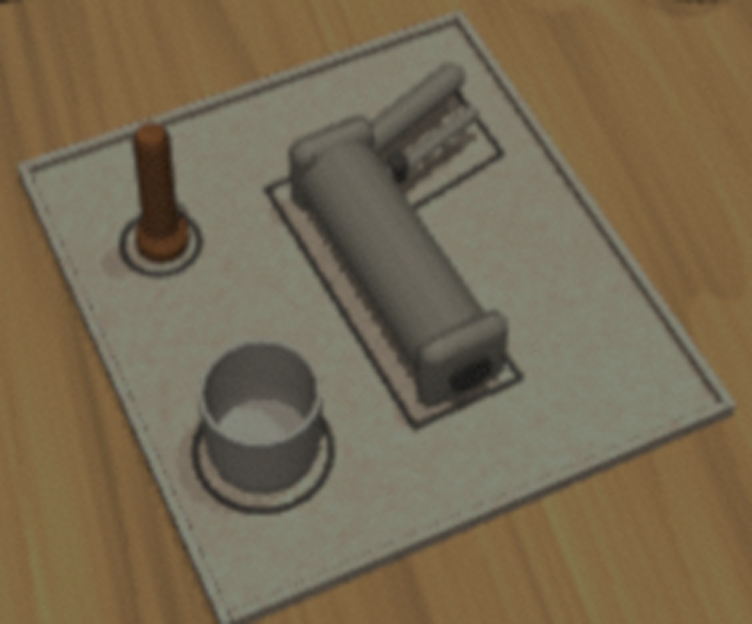

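All three stand in their outlines and the bystanders are untouched. One numeric check of the press.

Run:
```python
from h import *
S=load("side");T=load("top")
f=lambda x,y:[(x+.5)/3.2-.5+225,(y+.5)/3.2-.5+245]
g=lambda x,y:[(x+.5)/4.5-.5+335,(y+.5)/4.5-.5+175]
th=-1.3796;ex=np.array([np.cos(th),np.sin(th)]);ey=np.array([-ex[1],ex[0]])
def L(d,px,z,b): 
    d=plane(d,px,z)[0,:2]-np.array(b);return float((d@ex).round(1)),float((d@ey).round(1))
bs=(531.95,-221.35);bt=(528.2,-219.3)
print("top: tail collar ends",L(T,g(242,272),54,bt),L(T,g(255,360),54,bt),"nose collar ends",L(T,g(527,222),54,bt),L(T,g(543,297),54,bt),"grip",L(T,g(160,148),34,bt))
print("side: nose top ends",L(S,f(502,322),54,bs),L(S,f(424,357),54,bs),"tail top",L(S,f(370,125),54,bs),L(S,f(297,150),54,bs),"nose low",L(S,f(470,388),4,bs),"grip",L(S,f(458,73),32,bs))
```

```text
top: tail collar ends (-67.3, 19.3) (-69.9, -23.4) nose collar ends (74.8, 18.5) (74.1, -18.8) grip (-90.7, 90.0)
side: nose top ends (78.0, 20.4) (78.0, -23.7) tail top (-63.5, 21.9) (-66.2, -20.9) nose low (77.3, 5.3) grip (-90.3, 92.9)
```

Run:
```python
from h import *
S=load("side");T=load("top")
crop(S,300,255,395,375,6,"pics/s40.png")
crop(T,355,195,465,265,7,"pics/t40.png")
```

```text
(no output)
```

View pics/s40.png

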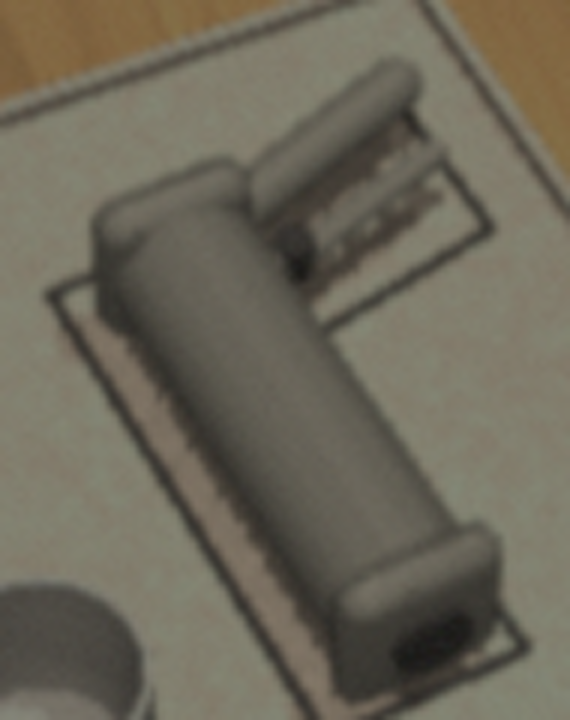

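View pics/t40.png

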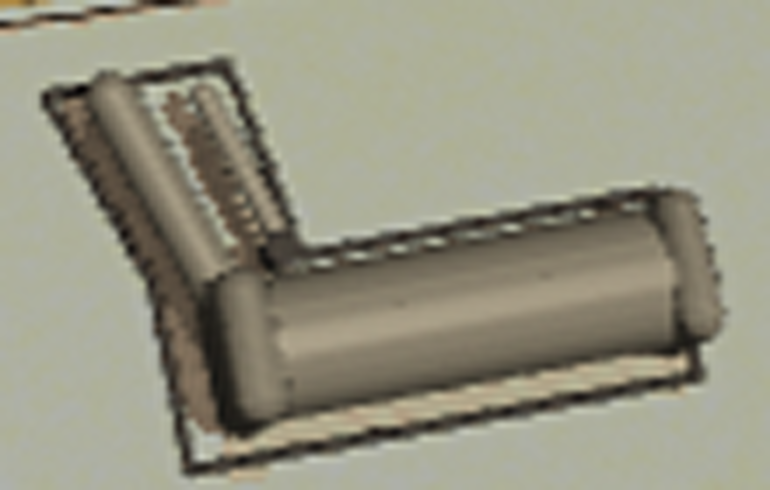

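Run:
```python
from h import *
S=load("side");T=load("top")
f=lambda x,y:[(x+.5)/6-.5+300,(y+.5)/6-.5+255]
sp=lambda x,y:[(x+.5)/8-.5+280,(y+.5)/8-.5+110]
g=lambda x,y:[(x+.5)/7-.5+355,(y+.5)/7-.5+195]
tp=lambda x,y:[(x+.5)/7-.5+150,(y+.5)/7-.5+170]
def L(d,px,z,b,th):
    ex=np.array([np.cos(th),np.sin(th)]);ey=np.array([-ex[1],ex[0]])
    d=plane(d,px,z)[0,:2]-np.array(b);return float((d@ex).round(1)),float((d@ey).round(1))
F=((531.95,-221.35),-1.3796);I=((611.5,242.2),-1.203)
print("hole: final",L(S,f(437,640),30,*F),"initial",L(S,sp(482,483),30,*I))
print("grip end side: final",L(S,f(398,82),32,*F),"init",L(S,sp(355,60),32,*I))
Ft=((528.2,-219.3),-1.3796);It=((606.9,241.9),-1.203)
print("top grip end",L(T,g(108,88),34,*Ft),L(T,tp(50,72),34,*It))
print("trigger tip",L(T,g(203,92),34,*Ft),L(T,tp(145,55),34,*It))
print("tail collar",L(T,g(240,285),54,*Ft),L(T,g(262,405),54,*Ft),L(T,tp(178,232),54,*It),L(T,tp(208,352),54,*It))
print("nose collar",L(T,g(680,205),54,*Ft),L(T,g(705,330),54,*Ft),L(T,tp(605,82),54,*It),L(T,tp(650,195),54,*It))
```

```text
hole: final (84.1, 1.6) initial (81.1, -1.6)
grip end side: final (-90.3, 89.0) init (-93.4, 87.7)
top grip end (-90.9, 90.9) (-95.4, 90.0)
trigger tip (-61.4, 84.3) (-65.3, 84.7)
tail collar (-66.4, 18.7) (-67.3, -19.1) (-68.6, 19.1) (-71.3, -20.3)
nose collar (74.8, 18.7) (73.5, -21.1) (70.6, 18.6) (72.0, -20.6)
```

The press matches its outline to about 3 mm noseward, under 2 mm sideways and well aligned, so it is inside the 6 mm margin. In the pictures the plate, discs and muffin case are where they were. Handing in.

```bash
python3 -c "
from rig import *
print(sign_off(),get_state()['time'])"
```

```text
the job is handed in; nothing more can be done
the job is handed in; nothing more can be done
```

The tray is laid out as asked, and I handed the job in at about 38 s. I lifted the tamper out first, while the mould still stood in the plate, and stood it in the small circle. Then I stood the mould, mouth up, in the large circle and laid the press flat in its outline, pointing the right way.

My last pictures, taken with the gripper clear of everything, showed:

- **Tamper:** upright inside the small circle, off centre by about 2 mm at most.
- **Mould:** standing in the large circle, clear of the line all round.
- **Press:** inside its outline, aligned and centred sideways to about 2 mm. My checks disagreed along its length. A reading of the nose at floor level said it was on target, but its upper features (grip tip, trigger, collars) put it 3–4 mm too far towards the nose. The 4 mm correction I made towards the nose probably overshot. I left it because it is still inside the 6 mm margin.
- **Pie plate, discs, muffin case and the larger look-alike tamper:** where they started, judged by eye from the pictures.

The two cameras disagreed by about 4 mm in x. I used values between them, nearer the side camera, because the fingertips matched that one.

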